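# Pack used ink cartridges in the return case and pin its lid

## Robot

A 6-joint arm with a two-finger parallel gripper is mounted at the origin on the work surface. World frame = base frame: x ahead of the robot, y to its left, z up, the work surface at z = 0. Lengths are in m, angles in rad, forces in N, time in s.
With the tool pointing down it reaches from about 0.25 to 0.725 m from the base axis. Payload 4 kg.
Tool frame: the origin (TCP) lies between the finger pads; the fingertips stand 11 mm ahead of it and the grasp point (between the pads) lies 8 mm behind it (bot.tip_extent is the distance from the TCP to the fingertips, in m); z points along the fingers, y is the line along which they close (so a half turn about z gives the same grasp; the last joint's range is limited). The gripper opens to 85 mm and grips with 20 to 120 N. Pads are 22 mm wide; open, the fingers measure 114 mm over their backs; the gripper's body (76 mm by 85 mm) begins 54 mm behind the grasp point. The pads swing forward as they close: fully open they stand 13 mm farther back than shut.
Start: joints at [-1.266, 0.241, 0.005, 1.335, 0, 1.571], TCP at [0.15, -0.477, 0.242] pointing down, gripper open.
Joint ranges: [-2.72, 2.72], [-1.05, 1.87], [-1.09, 1.28], [-1.99, 2.15], [-1.42, 1.44], [-3.14, 3.14]. Speed limits (rad/s): [2.79, 2.79, 3.14, 3.14, 3.14, 3.14].

## Interface

Orientations are given as a unit quaternion [x, y, z, w].
In Python, from workcell import bot gives the robot as it stands. The module is installed in compiled form; this text tells all that it offers.
- The arm moves only by the tool drive_tool, never from a script. Its argument "rows" is a list of rows, each an object of numbers: "dx", "dy", "dz": the shift along the tool's x, y, z in units of 50 mm (1.0 is 50 mm); "wx", "wy", "wz": the turn, a rotation vector about the tool's x, y, z in units of 5 degrees (1.0 is 5 degrees); "hand": the finger opening in mm, from 0 to 85.4. A call has 1 to 20 rows; each row is the pose to reach, as a shift and turn from the pose commanded when the call began, along the tool's axes at that moment; what a row does not reach only later rows make up. A row lasts 1/10 s, in which the tool goes at most 50 mm and 8.59 degrees, less where a joint would pass 70% of its speed; a pose out of reach is approached as far as the arm can. A call with a gripper value outside its range is refused whole. The fingers move at their own pace and stop on an object; the grip force is fixed at half the most. Time passes only in rows, so rows that repeat a pose let the fingers close. It gives the time, the measured TCP pose, the force, the opening and the grip force at its end, in the units of the state.
- bot.get_obs(): the state, without advancing time (a new reading comes with each control period).
- bot.camera(name): name is "scene" or "top" or "wrist"; returns the picture (420x560x3 uint8, red, green, blue); there is no depth.
- bot.get_calibration(name): a dict with "vfov" (degrees; the focal length in pixels is half the picture's height over the tangent of half this angle, whatever the lens; pixels are square), "cx", "cy" (the principal point, pixels), "origin" and "rotation" of the camera in the world; the wrist camera has in their place "mount" (4x4, takes a point from camera to tool coordinates, whose origin is the TCP and whose axes are the flange's). Camera axes: x right, y up, looking along -z (the intrinsics and any distortion apply to the point x, -y, -z); pixel columns grow to the right and rows downward; lengths in m; the calibration is good to about 2 mm. A picture is of the moment at which its call begins: read the wrist's pose just before it. get_calibration takes no time and is no camera call.
- bot.job_done(): hands the job in; it is judged then, once.
Trained networks look in the newest picture that a camera, given by its name, has taken for a name from the list of things; names that differ only in an ending like _2 or _b are one class to them, and where a whole thing is asked for, a point or a joint stands for the part that bears it (a point fixed in the world has none). Each returns a list of dicts, best first, with "score" (0 to 1); they miss things now and then, are a little off and sometimes report something else, mostly with a low value. They report only what shows in the picture. A call takes as long as a camera call.
- bot.look_for(camera, thing): "extent" ([centre column, centre row, width, height] in pixels, round what is visible of it).
- bot.outline_of(camera, thing): "region" (420x560 bool, what is visible of it) and "extent" ([centre column, centre row, width, height] in pixels, round what is visible of it).
The state is a dict: "clock": time; "joint_pos": joint angles; "joint_vel": joint speeds; "tau": joint torques, N m; "eef_pos": TCP position; "tool_rot": TCP orientation; "ft_force": force on the tool from outside, world axes, zero at the start; "ft_torque": the same for the moment, N m; "grip_width": finger opening in m; "grasp_force": force on a finger pad.
Only numpy, scipy, OpenCV 4.12 (cv2) and the standard library are available. Lean on these libraries where they do the work, as an engineer would, in place of code of your own. Each camera call takes 0.05 s, during which the arm holds its last target. There are 200 camera calls.

## Task

Pack the used ink cartridges for return: lift the lid off the grey case and lay it flat on the table, stand every cartridge upright in a compartment of its own, then put the lid back fully home. After that, knock both white lid pins fully home with the mallet, never with the gripper itself, and lay the mallet back down on the middle of its rubber pad. Leave the tape dispenser, stapler and pen pot where they are.

Things in the scene. Friction and masses are not known exactly. Their poses are not given: they have to be found in the camera images.
- case: Grey case fixed to the table, under its lid: 219 (its x) x 115 (y) x 82 mm high, walls 5, floor 6 mm; four compartments in a row along x, 53 mm apart, dividers 3 mm thick with tops 46 mm above the table. A lug at each end (26 long, 50 wide, 82 mm high; 271 mm over both) takes a lid pin. Origin: middle of the underside, z up.
- bay0 (a point): Middle of the floor of a compartment of the case (floor 6 mm above the case's origin). The compartment measures 50 mm along the case's x by 105 mm along its y, so a cartridge stands in it with its 85 mm length along the case's y, either way round.
- bay1 (a point): Middle of the floor of a compartment of the case (floor 6 mm above the case's origin). The compartment measures 50 mm along the case's x by 105 mm along its y, so a cartridge stands in it with its 85 mm length along the case's y, either way round.
- bay2 (a point): Middle of the floor of a compartment of the case (floor 6 mm above the case's origin). The compartment measures 50 mm along the case's x by 105 mm along its y, so a cartridge stands in it with its 85 mm length along the case's y, either way round.
- bay3 (a point): Middle of the floor of a compartment of the case (floor 6 mm above the case's origin). The compartment measures 50 mm along the case's x by 105 mm along its y, so a cartridge stands in it with its 85 mm length along the case's y, either way round.
- lid: Loose grey lid, plate 273 (its x) x 121 (y) x 5 mm, 0.32 kg, same either way round. Origin: middle of the plate's underside, z up; home, it lies 82 mm above the case's origin, x axes parallel. Strips 8 mm deep under it fit inside the case walls with 3 mm play; on the table it stands on them. Black grip block in the middle of the top: 16 (x) x 70 (y) mm, 38 mm above the plate. Starts home.
- lid_grip (a point): Point in the lid's black grip block, 30 mm above the plate's underside, to be gripped across the 16 mm (lid's x).
- pin_a (a joint): Slide of a white lid pin, m: 0 = raised (top of the pin head 24 mm above the lid's top face), 0.018 = fully home (top of the head 6 mm above it). A friction fit: takes about 7 to 9 N downward to move it and it stays where it is left; starts 0 to 2 mm down.
- pin_b (a joint): Slide of a white lid pin, m: 0 = raised (top of the pin head 24 mm above the lid's top face), 0.018 = fully home (top of the head 6 mm above it). A friction fit: takes about 7 to 9 N downward to move it and it stays where it is left; starts 0 to 2 mm down.
- pin_a_top (a point): Middle of the top of the white pin head (24 mm diameter, 6 mm thick) at the lid's +x end, 122.5 mm from the lid's middle.
- pin_b_top (a point): The same at the lid's -x end.
- cartridge1: Used ink cartridge, black, 0.16 kg: block 85 (its x) x 34 (y) x 40 mm high; in the middle of its top an upright grip fin 14 mm thick (x), 28 mm wide (y), 30 mm high, to be gripped across the 14 mm; 70 mm high in all. Origin: middle of the underside, z up. Starts upright on the table; two to four of the four are present.
- cartridge2: Used ink cartridge, black, 0.16 kg: block 85 (its x) x 34 (y) x 40 mm high; in the middle of its top an upright grip fin 14 mm thick (x), 28 mm wide (y), 30 mm high, to be gripped across the 14 mm; 70 mm high in all. Origin: middle of the underside, z up. Starts upright on the table; two to four of the four are present.
- cartridge3: Used ink cartridge, black, 0.16 kg: block 85 (its x) x 34 (y) x 40 mm high; in the middle of its top an upright grip fin 14 mm thick (x), 28 mm wide (y), 30 mm high, to be gripped across the 14 mm; 70 mm high in all. Origin: middle of the underside, z up. Starts upright on the table; two to four of the four are present.
- cartridge4: Used ink cartridge, black, 0.16 kg: block 85 (its x) x 34 (y) x 40 mm high; in the middle of its top an upright grip fin 14 mm thick (x), 28 mm wide (y), 30 mm high, to be gripped across the 14 mm; 70 mm high in all. Origin: middle of the underside, z up. Starts upright on the table; two to four of the four are present.
- mallet: Block mallet, 0.4 kg: white nylon head 54 (its x) x 70 x 70 mm, any of its four broad sides strikes; square wooden handle 24 x 24 mm runs 130 mm along -x from the head. Origin: centre of the head, on the handle's axis. Starts resting on its head on the pad, handle level 35 mm above the pad, origin about 45 mm from the pad's middle on the pad's +x side.
- mallet_grip (a point): Point on the axis of the mallet's handle, 52 mm from the head's centre (25 mm from the head's face): a good place to grip it, across the 24 mm.
- pad: Flat black rubber pad fixed to the table, 210 (its x) x 80 (its y) x 4 mm, the mallet's place. Origin: middle of the underside.
- tape_dispenser: Bystander: blue tape dispenser on a black foot, 65 x 150 x 90 mm. Origin: middle of the underside.
- stapler: Bystander: red stapler, 38 x 150 x 47 mm. Origin: middle of the underside.
- pen_pot: Bystander: black pen pot, 80 mm across, 100 mm high with pens to 165 mm. Origin: middle of the underside.
- mallet_mid (a point): Middle of the mallet's length, on the handle's axis, 65 mm from the head's centre towards the handle's end.

How it is judged:
On the way, in this order (a step that is already met when the one before it is completed fails the run):
1. the lid lies flat on the table, clear of the case (height (world z) of lid below 0.014 m and angle between lid's own z axis and vertical below 0.06 rad and linear speed of lid below 0.02 m/s), for 0.3 s.
2. every cartridge stands upright in a compartment, the lid still off ((horizontal distance between cartridge1 and bay0 below 0.018 m or horizontal distance between cartridge1 and bay1 below 0.018 m or horizontal distance between cartridge1 and bay2 below 0.018 m or horizontal distance between cartridge1 and bay3 below 0.018 m) and z of each of cartridge1, cartridge2, cartridge3, cartridge4 in the frame of case below 0.011 m and angle between each of cartridge1, cartridge2, cartridge3, cartridge4's own z axis and vertical below 0.15 rad and (horizontal distance between cartridge2 and bay0 below 0.018 m or horizontal distance between cartridge2 and bay1 below 0.018 m or horizontal distance between cartridge2 and bay2 below 0.018 m or horizontal distance between cartridge2 and bay3 below 0.018 m) and (horizontal distance between cartridge3 and bay0 below 0.018 m or horizontal distance between cartridge3 and bay1 below 0.018 m or horizontal distance between cartridge3 and bay2 below 0.018 m or horizontal distance between cartridge3 and bay3 below 0.018 m) and (horizontal distance between cartridge4 and bay0 below 0.018 m or horizontal distance between cartridge4 and bay1 below 0.018 m or horizontal distance between cartridge4 and bay2 below 0.018 m or horizontal distance between cartridge4 and bay3 below 0.018 m) and horizontal distance between lid and case above 0.08 m), for 0.3 s.
3. the lid is fully home on the case, pins not yet driven (z of lid in the frame of case between 0.078 and 0.086 m and horizontal distance between lid and case below 0.008 m and angle between lid's own z axis and vertical below 0.035 rad and angle between the x axis of lid and the x axis of case, either way round below 0.06 rad and not (value of joint each of pin_a, pin_b above 0.0155 m)), for 0.3 s.
4. both pins are driven home with the lid on (z of lid in the frame of case between 0.078 and 0.086 m and horizontal distance between lid and case below 0.008 m and angle between lid's own z axis and vertical below 0.035 rad and angle between the x axis of lid and the x axis of case, either way round below 0.06 rad and value of joint each of pin_a, pin_b above 0.0155 m), for 0.2 s.
At the end, for the whole second after the job is handed in: Each cartridge stands upright on a compartment floor, within 18 mm of its middle; lid home (82 mm up within 4 mm, 8 mm sideways, level, turned under 0.06 rad); both pins at 0.0155 m or more; mallet lying still on the pad, its mid-length within 55 mm of the pad's middle (all of step 4 and (horizontal distance between cartridge1 and bay0 below 0.018 m or horizontal distance between cartridge1 and bay1 below 0.018 m or horizontal distance between cartridge1 and bay2 below 0.018 m or horizontal distance between cartridge1 and bay3 below 0.018 m) and z of each of cartridge1, cartridge2, cartridge3, cartridge4 in the frame of case below 0.011 m and angle between each of cartridge1, cartridge2, cartridge3, cartridge4's own z axis and vertical below 0.15 rad and (horizontal distance between cartridge2 and bay0 below 0.018 m or horizontal distance between cartridge2 and bay1 below 0.018 m or horizontal distance between cartridge2 and bay2 below 0.018 m or horizontal distance between cartridge2 and bay3 below 0.018 m) and (horizontal distance between cartridge3 and bay0 below 0.018 m or horizontal distance between cartridge3 and bay1 below 0.018 m or horizontal distance between cartridge3 and bay2 below 0.018 m or horizontal distance between cartridge3 and bay3 below 0.018 m) and (horizontal distance between cartridge4 and bay0 below 0.018 m or horizontal distance between cartridge4 and bay1 below 0.018 m or horizontal distance between cartridge4 and bay2 below 0.018 m or horizontal distance between cartridge4 and bay3 below 0.018 m) and horizontal distance between mallet_mid and pad below 0.055 m and z of mallet in the frame of pad between 0.025 and 0.05 m and angle between mallet's own x axis and vertical between 1.3 and 1.85 rad and linear speed of each of mallet, lid below 0.02 m/s); the robot touches nothing.
It fails at once if the tape dispenser is moved more than 30 mm (distance of tape_dispenser from where it was at the start of the episode above 0.03 m).
It fails at once if the stapler is moved more than 30 mm (distance of stapler from where it was at the start of the episode above 0.03 m).
It fails at once if the pen pot is moved more than 30 mm (distance of pen_pot from where it was at the start of the episode above 0.03 m).
It fails at once if a pin is pressed with the gripper instead of the mallet (contact force between any of the fingers, the arm and pin_a above 3 N or contact force between any of the fingers, the arm and pin_b above 3 N).
Of cartridge1, cartridge2, cartridge3, cartridge4 only 2 to 4 are there at a start; the rules pass over those that are not, and their reading is None.
At some moment in a run one of cartridge1, cartridge2, cartridge3, cartridge4, mallet may be knocked a few centimetres aside while the robot is not near it.
It also fails if it takes over 210 s, if anything falls off the work surface, if the arm or the gripper's body presses on something with over 40 N, if the wrist force passes 120 N, or if a joint passes its speed limit or range.

## Working session

There is one attempt and no reset: what is moved stays moved. The work goes in short steps, Python scripts to look and compute and a tool call to move; the robot and the scene stay as the last step left them, time stands still between calls to the robot, and variables do not carry over. Pictures are saved under pics/ and viewed, at most 14 in all, crops included, and the job is handed in when it is done.

Besides the shell and the picture viewer there is one more tool, called after "Call:" by a JSON object that holds its "method" and its "body". drive_tool: Moves the arm, as the interface text tells. Its arguments: {"type":"object","properties":{"rows":{"type":"array","items":{"type":"object","properties":{"dx":{"type":"number"},"dy":{"type":"number"},"dz":{"type":"number"},"wx":{"type":"number"},"wy":{"type":"number"},"wz":{"type":"number"},"hand":{"type":"number"}}}}},"required":["rows"]}

```bash
mkdir -p pics; cat > h.py <<'E'
import numpy as np, cv2
from workcell import bot
from scipy.spatial.transform import Rotation as R
def cal(name,obs=None):
    c=bot.get_calibration(name); f=210/np.tan(np.radians(c['vfov'])/2)
    if name=='wrist':
        o=obs or bot.get_obs(); T=np.eye(4);T[:3,:3]=R.from_quat(o['tool_rot']).as_matrix();T[:3,3]=o['eef_pos']
        M=T@np.array(c['mount']); return f,c,M[:3,3],M[:3,:3]
    return f,c,np.array(c['origin']),np.array(c['rotation'])
def pix2w(C,uv,z):
    f,c,o,r=C; uv=np.atleast_2d(np.array(uv,float))
    k=dist(c); K=np.array([[f,0,c['cx']],[0,f,c['cy']],[0,0,1]])
    p=cv2.undistortPoints(uv.reshape(-1,1,2),K,k).reshape(-1,2)
    d=np.c_[p[:,0],-p[:,1],-np.ones(len(p))]@r.T
    return o+d*((z-o[2])/d[:,2])[:,None]
def dist(c):
    for k in('dist','distortion'):
        if k in c and c[k] is not None: return np.array(c[k],float)
    return np.zeros(5)
def w2pix(C,P):
    f,c,o,r=C; q=(np.atleast_2d(P)-o)@r; q=q*[1,-1,-1]
    K=np.array([[f,0,c['cx']],[0,f,c['cy']],[0,0,1]])
    return cv2.projectPoints(q.reshape(-1,1,3),np.zeros(3),np.zeros(3),K,dist(c))[0].reshape(-1,2)
def save(name,fn):
    im=bot.camera(name); cv2.imwrite('pics/'+fn,im[:,:,::-1]); return im
def outl(cam,thing,z,C=None,n=6,smin=.3):
    C=C or cal(cam)
    for d in bot.outline_of(cam,thing)[:n]:
        if d['score']<smin: continue
        m=d['region'].astype(np.uint8); ys,xs=np.nonzero(m)
        P=pix2w(C,np.c_[xs,ys],z)[:,:2].astype(np.float32)
        rc=cv2.minAreaRect(P); ct=P.mean(0)
        bx=cv2.boxPoints(rc);e=[bx[1]-bx[0],bx[2]-bx[1]];e=max(e,key=np.linalg.norm)
        print(thing,round(d['score'],2),np.round(d['extent']),'rect c',np.round(rc[0],3),'size',np.round(rc[1],3),'long dir deg',round(np.degrees(np.arctan2(e[1],e[0]))%180,1),'mean',np.round(ct,3))
E
cat > s1.py <<'E'
from h import *
for n in('top','scene','wrist'): print(n,bot.get_calibration(n))
print(bot.get_obs())
a=save('top','top0.png');save('scene','scene0.png')
C=cal('top')
for t,z in(('case',.08),('lid',.087),('lid_grip',.12),('pin_a_top',.105),('cartridge1',.04),('mallet',.07),('pad',.004),('tape_dispenser',.05),('stapler',.04),('pen_pot',.1)): outl('top',t,z,C)
E
python3 s1.py
```

```text
top {'vfov': 52.676291689564195, 'cx': 283.27853595736065, 'cy': 206.16656290334947, 'origin': array([ 0.44657726, -0.04642315,  0.94105036]), 'rotation': array([-0.05626286,  0.07164217,  0.70894832, -0.69935268])}
scene {'vfov': 42.99991861653311, 'cx': 281.80727018566085, 'cy': 213.99175170888975, 'origin': array([ 0.87176877, -0.5789949 ,  1.08826314]), 'rotation': array([0.25889875, 0.07124605, 0.2291559 , 0.93561905])}
wrist {'vfov': 61.854439395361105, 'cx': 275.929544160409, 'cy': 211.39537913311344, 'mount': array([[ 1.07976285e-03,  9.45651943e-01,  3.25178777e-01,
         8.42643449e-02],
       [ 9.99999001e-01, -1.31782006e-03,  5.11833308e-04,
        -7.22230114e-04],
       [ 9.12543277e-04,  3.25177899e-01, -9.45652421e-01,
        -1.31072605e-01],
       [ 0.00000000e+00,  0.00000000e+00,  0.00000000e+00,
         1.00000000e+00]])}
{'clock': 0.0, 'joint_pos': array([-1.26600957e+00,  2.41402736e-01,  3.71494025e-03,  1.33520423e+00,
        2.71240291e-05,  1.57082293e+00]), 'joint_vel': array([ 1.93759594e-03,  7.28394395e-04,  2.12719240e-03, -4.06449814e-04,
 
[... 654 characters left out ...]
4),('mallet',.07),('pad',.004),('tape_dispenser',.05),('stapler',.04),('pen_pot',.1)): outl('top',t,z,C)
                                                                                                                                                                                    ~~~~^^^^^^^^^^^^^
  File "h.py", line 31, in outl
    P=pix2w(C,np.c_[xs,ys],z)[:,:2].astype(np.float32)
      ~~~~~^^^^^^^^^^^^^^^^^^
  File "h.py", line 14, in pix2w
    d=np.c_[p[:,0],-p[:,1],-np.ones(len(p))]@r.T
      ~~~~~~~~~~~~~~~~~~~~~~~~~~~~~~~~~~~~~~^~~~
ValueError: matmul: Input operand 1 has a mismatch in its core dimension 0, with gufunc signature (n?,k),(k,m?)->(n?,m?) (size 4 is different from 3)
```

View pics/top0.png

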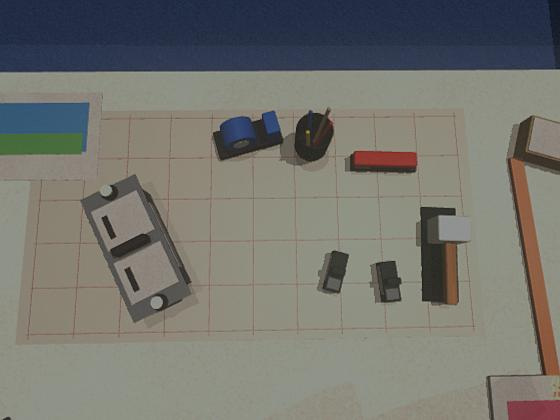

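View pics/scene0.png

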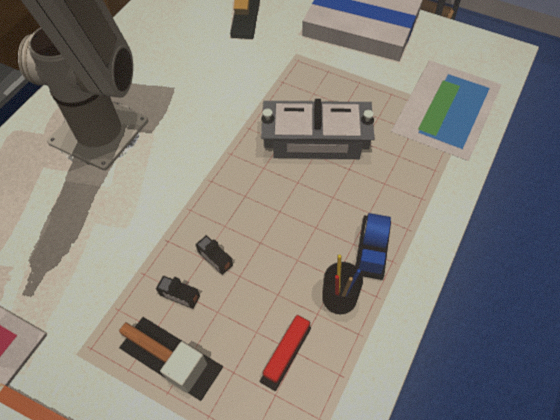

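The pictures show the lidded case at top-view pixel (135,248), two cartridges at about (336,271) and (388,281), and the mallet on its pad at about (448,255). The blue, black and red bystanders stand at rows 130–160.

```bash
sed -i "s/return f,c,np.array(c\['origin'\]),np.array(c\['rotation'\])/return f,c,np.array(c['origin']),R.from_quat(c['rotation']).as_matrix()/" h.py
sed -i '/^for n in/d;/^print(bot/d' s1.py; sed -i "s/;save('scene','scene0.png')//" s1.py; python3 s1.py
```

```text
case 0.73 [170. 238.  49.  87.] rect c [0.542 0.169] size [0.204 0.011] long dir deg 26.2 mean [0.535 0.166]
lid 0.94 [135. 249. 112. 148.] rect c [0.527 0.233] size [0.281 0.123] long dir deg 26.2 mean [0.523 0.232]
lid 0.49 [389. 283.  23.  42.] rect c [ 0.448 -0.275] size [0.081 0.044] long dir deg 6.5 mean [ 0.448 -0.274]
lid_grip 0.9 [137. 249. 110. 147.] rect c [0.524 0.224] size [0.272 0.121] long dir deg 25.9 mean [0.52  0.221]
cartridge1 0.95 [390. 283.  26.  42.] rect c [ 0.448 -0.288] size [0.085 0.046] long dir deg 5.4 mean [ 0.447 -0.287]
mallet 0.89 [452. 260.  48.  89.] rect c [ 0.492 -0.407] size [0.093 0.187] long dir deg 175.6 mean [ 0.513 -0.409]
pad 0.64 [441. 254.  35.  93.] rect c [ 0.508 -0.406] size [0.075 0.214] long dir deg 172.4 mean [ 0.499 -0.396]
pad 0.33 [106. 189.  11.  10.] rect c [0.66 0.33] size [0.025 0.023] long dir deg 89.4 mean [0.659 0.33 ]
tape_dispenser 0.94 [249. 136.  68.  46.] rect c [0.774 0.01 ] size [0.088 0.146] long dir deg 105.5 mean [0.77 0.01]
stapler 0.84 [384. 163.  67.  24.] rect c [ 0.71 -0.29] size [0.147 0.05 ] long dir deg 87.1 mean [ 0.71  -0.291]
pen_pot 0.67 [315. 135.  39.  58.] rect c [ 0.753 -0.133] size [0.079 0.117] long dir deg 177.9 mean [ 0.75  -0.131]
```

```bash
cat >> h.py <<'E'
def go(p,yaw,o=None):
    """rows needed to reach TCP p, tool pointing down with tool-x at yaw deg (world)"""
    o=o or bot.get_obs(); r0=R.from_quat(o['tool_rot'])
    a=np.radians(yaw); T=np.array([[np.cos(a),np.sin(a),0],[np.sin(a),-np.cos(a),0],[0,0,-1.]])
    d=r0.inv().apply(np.array(p)-o['eef_pos'])/.05; w=np.degrees((r0.inv()*R.from_matrix(T)).as_rotvec())/5
    print('go',p,yaw,'d',np.round(d,3),'w',np.round(w,3),'rows>=',np.ceil(max(np.linalg.norm(d),np.linalg.norm(w)/1.718)))
E
python3 - <<'E'
from h import *
go([.515,.225,.26],116)
go([.25,-.3,.28],60)
E
```

```text
go [0.515, 0.225, 0.26] 116 d [ 11.176 -11.201  -0.354] w [ 1.0000e-03  1.0000e-03 -1.9707e+01] rows>= 16.0
go [0.25, -0.3, 0.28] 60 d [ 2.969 -2.776 -0.753] w [ 1.000e-03  0.000e+00 -8.507e+00] rows>= 5.0
```

Call:
{"method": "drive_tool", "body": {"rows": [{"dx":2.97,"dy":-2.78,"dz":-0.75,"wz":-8.5,"hand":85},{"dx":2.97,"dy":-2.78,"dz":-0.75,"wz":-8.5},{"dx":2.97,"dy":-2.78,"dz":-0.75,"wz":-8.5},{"dx":2.97,"dy":-2.78,"dz":-0.75,"wz":-8.5},{"dx":11.18,"dy":-11.2,"dz":-0.35,"wz":-19.7},{"dx":11.18,"dy":-11.2,"dz":-0.35,"wz":-19.7},{"dx":11.18,"dy":-11.2,"dz":-0.35,"wz":-19.7},{"dx":11.18,"dy":-11.2,"dz":-0.35,"wz":-19.7},{"dx":11.18,"dy":-11.2,"dz":-0.35,"wz":-19.7},{"dx":11.18,"dy":-11.2,"dz":-0.35,"wz":-19.7},{"dx":11.18,"dy":-11.2,"dz":-0.35,"wz":-19.7},{"dx":11.18,"dy":-11.2,"dz":-0.35,"wz":-19.7},{"dx":11.18,"dy":-11.2,"dz":-0.35,"wz":-19.7},{"dx":11.18,"dy":-11.2,"dz":-0.35,"wz":-19.7},{"dx":11.18,"dy":-11.2,"dz":-0.35,"wz":-19.7},{"dx":11.18,"dy":-11.2,"dz":-0.35,"wz":-19.7},{"dx":11.18,"dy":-11.2,"dz":-0.35,"wz":-19.7},{"dx":11.18,"dy":-11.2,"dz":-0.35,"wz":-19.7},{"dx":11.18,"dy":-11.2,"dz":-0.35,"wz":-19.7},{"dx":11.18,"dy":-11.2,"dz":-0.35,"wz":-19.7}]}}

```text
invalid input at $.rows[0]: expected keys dx, dy, dz, wx, wy, wz, hand
```

```bash
python3 - <<'E'
from h import *
o=bot.get_obs();print(o['clock'],o['eef_pos'],o['joint_pos'])
C=cal('wrist',o); im=save('wrist','w1.png')
outl('wrist','lid',.087,C); outl('wrist','pin_a_top',.11,C); outl('wrist','case',.082,C)
E
```

```text
0.7 [ 0.15007309 -0.47695745  0.24234151] [-1.26596256e+00  2.40544262e-01  5.01877253e-03  1.33519504e+00
  9.60589897e-06  1.57079042e+00]
```

View pics/w1.png

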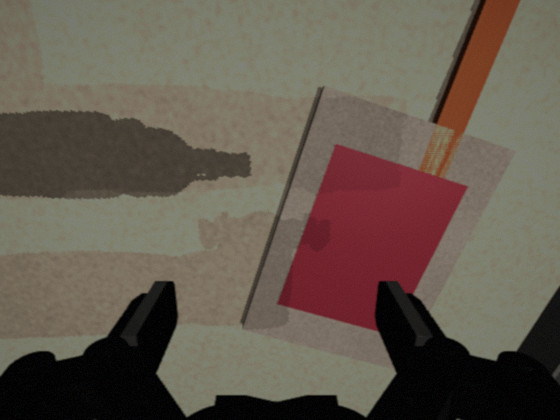

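The move was refused because every row needs all the keys. This wrist view still shows only a red magazine at the start position, so I'm sending the move again.

Call:
{"method": "drive_tool", "body": {"rows": [{"dx":2.97,"dy":-2.78,"dz":-0.75,"wx":0,"wy":0,"wz":-8.5,"hand":85},{"dx":2.97,"dy":-2.78,"dz":-0.75,"wx":0,"wy":0,"wz":-8.5,"hand":85},{"dx":2.97,"dy":-2.78,"dz":-0.75,"wx":0,"wy":0,"wz":-8.5,"hand":85},{"dx":2.97,"dy":-2.78,"dz":-0.75,"wx":0,"wy":0,"wz":-8.5,"hand":85},{"dx":11.18,"dy":-11.2,"dz":-0.35,"wx":0,"wy":0,"wz":-19.7,"hand":85},{"dx":11.18,"dy":-11.2,"dz":-0.35,"wx":0,"wy":0,"wz":-19.7,"hand":85},{"dx":11.18,"dy":-11.2,"dz":-0.35,"wx":0,"wy":0,"wz":-19.7,"hand":85},{"dx":11.18,"dy":-11.2,"dz":-0.35,"wx":0,"wy":0,"wz":-19.7,"hand":85},{"dx":11.18,"dy":-11.2,"dz":-0.35,"wx":0,"wy":0,"wz":-19.7,"hand":85},{"dx":11.18,"dy":-11.2,"dz":-0.35,"wx":0,"wy":0,"wz":-19.7,"hand":85},{"dx":11.18,"dy":-11.2,"dz":-0.35,"wx":0,"wy":0,"wz":-19.7,"hand":85},{"dx":11.18,"dy":-11.2,"dz":-0.35,"wx":0,"wy":0,"wz":-19.7,"hand":85},{"dx":11.18,"dy":-11.2,"dz":-0.35,"wx":0,"wy":0,"wz":-19.7,"hand":85},{"dx":11.18,"dy":-11.2,"dz":-0.35,"wx":0,"wy":0,"wz":-19.7,"hand":85},{"dx":11.18,"dy":-11.2,"dz":-0.35,"wx":0,"wy":0,"wz":-19.7,"hand":85},{"dx":11.18,"dy":-11.2,"dz":-0.35,"wx":0,"wy":0,"wz":-19.7,"hand":85},{"dx":11.18,"dy":-11.2,"dz":-0.35,"wx":0,"wy":0,"wz":-19.7,"hand":85},{"dx":11.18,"dy":-11.2,"dz":-0.35,"wx":0,"wy":0,"wz":-19.7,"hand":85},{"dx":11.18,"dy":-11.2,"dz":-0.35,"wx":0,"wy":0,"wz":-19.7,"hand":85},{"dx":11.18,"dy":-11.2,"dz":-0.35,"wx":0,"wy":0,"wz":-19.7,"hand":85}]}}

```text
clock: 2.9
eef_pos: [0.5149, 0.2237, 0.2604]
tool_rot: [0.531, 0.847, 0.0, 0.0]
ft_force: [0.8, -0.1, -0.0]
grip_width: 0.0848
grasp_force: 0.0
```

```bash
python3 - <<'E'
from h import *
o=bot.get_obs();print(o['clock'],o['eef_pos'],o['joint_pos'])
C=cal('wrist',o); im=save('wrist','w2.png')
outl('wrist','lid',.087,C); outl('wrist','pin_a_top',.11,C); outl('wrist','case',.082,C)
E
```

```text
2.9 [0.51492036 0.22370371 0.26044983] [ 4.09918664e-01  3.57777058e-01  2.13356297e-01  1.42589904e+00
 -1.47238501e-04  1.52920425e+00]
lid 0.59 [292. 182. 317. 135.] rect c [0.526 0.234] size [0.289 0.124] long dir deg 26.6 mean [0.524 0.238]
pin_a_top 0.78 [437. 188.  27.  26.] rect c [0.633 0.288] size [0.023 0.024] long dir deg 125.1 mean [0.632 0.288]
case 0.61 [289. 115. 216.   8.] rect c [0.496 0.288] size [0.183 0.003] long dir deg 26.4 mean [0.497 0.288]
```

View pics/w2.png

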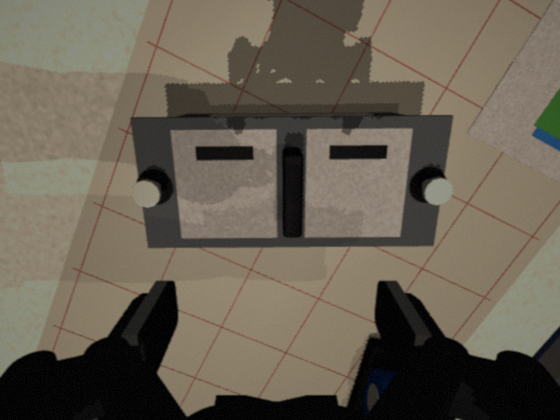

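The wrist view shows the lid with corners near (132,117), (452,116), (433,243) and (148,247). The pin heads are at about (147,193) and (438,190), and the grip block is at (292,192).

```bash
python3 - <<'E'
from h import *
C=cal('wrist')
P=pix2w(C,[[132,117],[452,116],[433,243],[148,247]],.087)[:,:2]; print(P,P.mean(0))
for e in(P[1]-P[0],P[2]-P[3]): print(np.linalg.norm(e),np.degrees(np.arctan2(e[1],e[0])))
for e in(P[0]-P[3],P[1]-P[2]): print(np.linalg.norm(e))
Q=pix2w(C,[[147,193],[438,190]],.110)[:,:2]; e=Q[1]-Q[0]; print(Q,Q.mean(0),np.linalg.norm(e),np.degrees(np.arctan2(e[1],e[0])))
G=pix2w(C,[[292,148],[292,237]],.125)[:,:2];print(G,G.mean(0))
go([.5225,.231,.12],116.3); go([.5225,.231,.17],116.3)
E
```

```text
[[0.37914838 0.22905715]
 [0.62070981 0.34747558]
 [0.67257471 0.24313375]
 [0.43085862 0.12109453]] [0.52582288 0.23519025]
0.2690257475534324 26.115053571091842
0.2707771063013238 26.788599394029983
0.1197074553248645
0.11652117525911487
[[0.41737809 0.18118002]
 [0.63429349 0.28950256]] [0.52583579 0.23534129] 0.24245837945580598 26.536484273259838
[[0.50763881 0.26916735]
 [0.54059575 0.20392538]] [0.52411728 0.23654637]
go [0.5225, 0.231, 0.12] 116.3 d [0.061 0.189 2.81 ] w [ 0.011  0.001 -0.083] rows>= 3.0
go [0.5225, 0.231, 0.17] 116.3 d [0.061 0.19  1.81 ] w [ 0.011  0.001 -0.083] rows>= 2.0
```

```bash
python3 - <<'E'
from h import *
go([.525,.2353,.106],116.5); go([.525,.2353,.2],116.5); go([.47,-.02,.2],90);go([.47,-.02,.035],90)
E
```

```text
go [0.525, 0.2353, 0.106] 116.5 d [0.117 0.271 3.091] w [ 0.011  0.001 -0.123] rows>= 4.0
go [0.525, 0.2353, 0.2] 116.5 d [0.116 0.273 1.211] w [ 0.011  0.001 -0.123] rows>= 2.0
go [0.47, -0.02, 0.2] 90 d [-3.997 -2.946  1.208] w [ 1.100e-02 -2.000e-03  5.177e+00] rows>= 6.0
go [0.47, -0.02, 0.035] 90 d [-3.997 -2.949  4.508] w [ 1.100e-02 -2.000e-03  5.177e+00] rows>= 7.0
```

Call:
{"method": "drive_tool", "body": {"rows": [{"dx":0.12,"dy":0.27,"dz":1.2,"wx":0,"wy":0,"wz":-0.12,"hand":85},{"dx":0.12,"dy":0.27,"dz":2.2,"wx":0,"wy":0,"wz":-0.12,"hand":85},{"dx":0.12,"dy":0.27,"dz":2.7,"wx":0,"wy":0,"wz":-0.12,"hand":60},{"dx":0.12,"dy":0.27,"dz":3.09,"wx":0,"wy":0,"wz":-0.12,"hand":40},{"dx":0.12,"dy":0.27,"dz":3.09,"wx":0,"wy":0,"wz":-0.12,"hand":5},{"dx":0.12,"dy":0.27,"dz":3.09,"wx":0,"wy":0,"wz":-0.12,"hand":5},{"dx":0.12,"dy":0.27,"dz":3.09,"wx":0,"wy":0,"wz":-0.12,"hand":5},{"dx":0.12,"dy":0.27,"dz":3.09,"wx":0,"wy":0,"wz":-0.12,"hand":5},{"dx":0.12,"dy":0.27,"dz":3.09,"wx":0,"wy":0,"wz":-0.12,"hand":5},{"dx":0.12,"dy":0.27,"dz":3.09,"wx":0,"wy":0,"wz":-0.12,"hand":5},{"dx":0.12,"dy":0.27,"dz":3.09,"wx":0,"wy":0,"wz":-0.12,"hand":5},{"dx":0.12,"dy":0.27,"dz":2.9,"wx":0,"wy":0,"wz":-0.12,"hand":5},{"dx":0.12,"dy":0.27,"dz":2.6,"wx":0,"wy":0,"wz":-0.12,"hand":5},{"dx":0.12,"dy":0.27,"dz":2.0,"wx":0,"wy":0,"wz":-0.12,"hand":5},{"dx":0.12,"dy":0.27,"dz":1.2,"wx":0,"wy":0,"wz":-0.12,"hand":5}]}}

```text
clock: 4.6
eef_pos: [0.5226, 0.2354, 0.1981]
tool_rot: [0.526, 0.851, -0.003, -0.002]
ft_force: [0.5, -0.5, -3.9]
grip_width: 0.0152
grasp_force: 59.8
```

```bash
python3 - <<'E'
from h import *
o=bot.get_obs(); print(o['eef_pos'])
go([.47,-.02,.2],90);go([.47,-.02,.06],90);go([.47,-.02,.032],90); go([.47,-.02,.026],90)
E
```

```text
[0.52257608 0.23544498 0.19811016]
go [0.47, -0.02, 0.2] 90 d [-4.099 -3.226 -0.017] w [-0.082  0.013  5.314] rows>= 6.0
go [0.47, -0.02, 0.06] 90 d [-4.101 -3.206  2.783] w [-0.082  0.013  5.314] rows>= 6.0
go [0.47, -0.02, 0.032] 90 d [-4.101 -3.202  3.343] w [-0.082  0.013  5.314] rows>= 7.0
go [0.47, -0.02, 0.026] 90 d [-4.101 -3.201  3.463] w [-0.082  0.013  5.314] rows>= 7.0
```

Call:
{"method": "drive_tool", "body": {"rows": [{"dx":-0.68,"dy":-0.54,"dz":0,"wx":0,"wy":0,"wz":0.9,"hand":5},{"dx":-1.37,"dy":-1.07,"dz":0,"wx":0,"wy":0,"wz":1.8,"hand":5},{"dx":-2.05,"dy":-1.61,"dz":0,"wx":0,"wy":0,"wz":2.7,"hand":5},{"dx":-2.74,"dy":-2.14,"dz":0.3,"wx":0,"wy":0,"wz":3.6,"hand":5},{"dx":-3.42,"dy":-2.68,"dz":0.8,"wx":0,"wy":0,"wz":4.5,"hand":5},{"dx":-4.1,"dy":-3.2,"dz":1.4,"wx":0,"wy":0,"wz":5.3,"hand":5},{"dx":-4.1,"dy":-3.2,"dz":2.0,"wx":0,"wy":0,"wz":5.3,"hand":5},{"dx":-4.1,"dy":-3.2,"dz":2.6,"wx":0,"wy":0,"wz":5.3,"hand":5},{"dx":-4.1,"dy":-3.2,"dz":3.0,"wx":0,"wy":0,"wz":5.3,"hand":5},{"dx":-4.1,"dy":-3.2,"dz":3.25,"wx":0,"wy":0,"wz":5.3,"hand":5},{"dx":-4.1,"dy":-3.2,"dz":3.36,"wx":0,"wy":0,"wz":5.3,"hand":5},{"dx":-4.1,"dy":-3.2,"dz":3.36,"wx":0,"wy":0,"wz":5.3,"hand":5}]}}

```text
clock: 5.8
eef_pos: [0.4713, -0.0187, 0.0332]
tool_rot: [0.707, 0.707, -0.001, -0.001]
ft_force: [-7.9, -0.8, 10.9]
grip_width: 0.0155
grasp_force: 62.3
```

```bash
python3 - <<'E'
from h import *
go([.45,-.17,.26],60)
E
```

```text
go [0.45, -0.17, 0.26] 60 d [-3.027 -0.445 -4.534] w [-0.041  0.014  6.01 ] rows>= 6.0
```

Call:
{"method": "drive_tool", "body": {"rows": [{"dx":0,"dy":0,"dz":0,"wx":0,"wy":0,"wz":0,"hand":20},{"dx":0,"dy":0,"dz":0,"wx":0,"wy":0,"wz":0,"hand":45},{"dx":0,"dy":0,"dz":0,"wx":0,"wy":0,"wz":0,"hand":50},{"dx":0,"dy":0,"dz":0,"wx":0,"wy":0,"wz":0,"hand":50},{"dx":0,"dy":0,"dz":-0.6,"wx":0,"wy":0,"wz":0,"hand":60},{"dx":0,"dy":0,"dz":-1.5,"wx":0,"wy":0,"wz":0,"hand":85},{"dx":-0.5,"dy":-0.1,"dz":-2.3,"wx":0,"wy":0,"wz":0,"hand":85},{"dx":-1.2,"dy":-0.2,"dz":-3,"wx":0,"wy":0,"wz":0,"hand":85},{"dx":-4.4,"dy":-0.4,"dz":-4.9,"wx":0,"wy":0,"wz":0,"hand":85},{"dx":-4.4,"dy":-0.4,"dz":-4.9,"wx":0,"wy":0,"wz":0,"hand":85},{"dx":-4.4,"dy":-0.4,"dz":-4.9,"wx":0,"wy":0,"wz":0,"hand":85},{"dx":-4.4,"dy":-0.4,"dz":-4.9,"wx":0,"wy":0,"wz":0,"hand":85},{"dx":-4.4,"dy":-0.4,"dz":-4.9,"wx":0,"wy":0,"wz":0,"hand":85},{"dx":-4.4,"dy":-0.4,"dz":-4.9,"wx":0,"wy":0,"wz":0,"hand":85}]}}

```text
clock: 7.2
eef_pos: [0.4535, -0.2392, 0.2767]
tool_rot: [0.707, 0.707, 0.0, 0.0]
ft_force: [-0.2, -0.0, -0.4]
grip_width: 0.0853
grasp_force: 0.0
```

```bash
python3 - <<'E'
from h import *
o=bot.get_obs();print(o['clock'],o['eef_pos'])
C=cal('wrist',o); im=save('wrist','w3.png'); save('top','top1.png')
outl('wrist','cartridge1',.04,C)
outl('top','lid',.013)
outl('top','cartridge1',.04)
im2=cv2.imread('pics/top1.png'); cv2.imwrite('pics/w3t.png',np.hstack([cv2.imread('pics/w3.png'),im2[140:,60:300]]) if 0 else cv2.vconcat([cv2.imread('pics/w3.png'),im2[160:340]]))
E
```

```text
7.2 [ 0.45348535 -0.23923563  0.2767324 ]
cartridge1 0.97 [272. 220.  76.  53.] rect c [ 0.448 -0.288] size [0.085 0.056] long dir deg 5.1 mean [ 0.448 -0.284]
cartridge1 0.96 [292. 115.  87.  51.] rect c [ 0.47  -0.176] size [0.034 0.085] long dir deg 164.3 mean [ 0.47  -0.176]
lid 0.87 [264. 275.  56. 127.] rect c [ 0.471 -0.021] size [0.275 0.123] long dir deg 0.0 mean [ 0.468 -0.021]
cartridge1 0.82 [336. 271.  26.  48.] rect c [ 0.471 -0.175] size [0.041 0.087] long dir deg 162.2 mean [ 0.47  -0.175]
cartridge1 0.67 [388. 283.  26.  42.] rect c [ 0.448 -0.285] size [0.085 0.043] long dir deg 6.0 mean [ 0.447 -0.284]
cartridge1 0.31 [438. 227.  34.  37.] rect c [ 0.563 -0.401] size [0.074 0.085] long dir deg 175.7 mean [ 0.584 -0.392]
```

View pics/w3t.png

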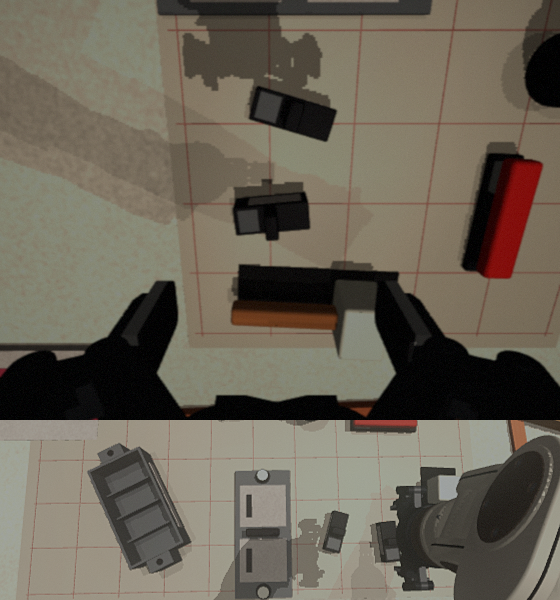

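```bash
python3 - <<'E'
from h import *
go([.470,-.176,.12],74); go([.470,-.176,.055],74)
E
```

```text
go [0.47, -0.176, 0.12] 74 d [1.223 0.342 3.12 ] w [-0.021 -0.009  3.233] rows>= 4.0
go [0.47, -0.176, 0.055] 74 d [1.221 0.345 4.42 ] w [-0.021 -0.009  3.233] rows>= 5.0
```

Call:
{"method": "drive_tool", "body": {"rows": [{"dx":1.22,"dy":0.34,"dz":3.1,"wx":0,"wy":0,"wz":3.23,"hand":85},{"dx":1.22,"dy":0.34,"dz":3.1,"wx":0,"wy":0,"wz":3.23,"hand":70},{"dx":1.22,"dy":0.34,"dz":3.1,"wx":0,"wy":0,"wz":3.23,"hand":60},{"dx":1.22,"dy":0.34,"dz":3.5,"wx":0,"wy":0,"wz":3.23,"hand":50},{"dx":1.22,"dy":0.34,"dz":4.1,"wx":0,"wy":0,"wz":3.23,"hand":50},{"dx":1.22,"dy":0.34,"dz":4.4,"wx":0,"wy":0,"wz":3.23,"hand":40},{"dx":1.22,"dy":0.34,"dz":4.4,"wx":0,"wy":0,"wz":3.23,"hand":3},{"dx":1.22,"dy":0.34,"dz":4.4,"wx":0,"wy":0,"wz":3.23,"hand":3},{"dx":1.22,"dy":0.34,"dz":4.4,"wx":0,"wy":0,"wz":3.23,"hand":3},{"dx":1.22,"dy":0.34,"dz":4.4,"wx":0,"wy":0,"wz":3.23,"hand":3},{"dx":1.22,"dy":0.34,"dz":4.4,"wx":0,"wy":0,"wz":3.23,"hand":3},{"dx":1.22,"dy":0.34,"dz":4.4,"wx":0,"wy":0,"wz":3.23,"hand":3},{"dx":1.22,"dy":0.34,"dz":4.0,"wx":0,"wy":0,"wz":3.23,"hand":3},{"dx":1.22,"dy":0.34,"dz":3.2,"wx":0,"wy":0,"wz":3.23,"hand":3},{"dx":1.22,"dy":0.34,"dz":2.0,"wx":0,"wy":0,"wz":3.23,"hand":3}]}}

```text
clock: 8.95
eef_pos: [0.4686, -0.177, 0.1662]
tool_rot: [0.799, 0.601, -0.001, -0.002]
ft_force: [0.7, -1.7, -1.5]
grip_width: 0.0132
grasp_force: 62.3
```

```bash
python3 - <<'E'
from h import *
go([.5487,.2471,.2],206.5)
E
```

```text
go [0.5487, 0.2471, 0.2] 206.5 d [ 8.594 -0.817 -0.668] w [-2.5000e-02 -7.2000e-02 -2.6519e+01] rows>= 16.0
```

Call:
{"method": "drive_tool", "body": {"rows": [{"dx":0.6,"dy":-0.05,"dz":-0.6,"wx":0,"wy":0,"wz":-1.6,"hand":3},{"dx":1.2,"dy":-0.1,"dz":-0.67,"wx":0,"wy":0,"wz":-3.2,"hand":3},{"dx":1.8,"dy":-0.2,"dz":-0.67,"wx":0,"wy":0,"wz":-4.8,"hand":3},{"dx":2.4,"dy":-0.25,"dz":-0.67,"wx":0,"wy":0,"wz":-6.4,"hand":3},{"dx":3.0,"dy":-0.3,"dz":-0.67,"wx":0,"wy":0,"wz":-8.0,"hand":3},{"dx":3.6,"dy":-0.35,"dz":-0.67,"wx":0,"wy":0,"wz":-9.6,"hand":3},{"dx":4.2,"dy":-0.4,"dz":-0.67,"wx":0,"wy":0,"wz":-11.2,"hand":3},{"dx":4.8,"dy":-0.45,"dz":-0.67,"wx":0,"wy":0,"wz":-12.8,"hand":3},{"dx":5.4,"dy":-0.5,"dz":-0.67,"wx":0,"wy":0,"wz":-14.4,"hand":3},{"dx":6.0,"dy":-0.55,"dz":-0.67,"wx":0,"wy":0,"wz":-16,"hand":3},{"dx":6.6,"dy":-0.6,"dz":-0.67,"wx":0,"wy":0,"wz":-17.6,"hand":3},{"dx":7.2,"dy":-0.65,"dz":-0.67,"wx":0,"wy":0,"wz":-19.2,"hand":3},{"dx":7.8,"dy":-0.7,"dz":-0.67,"wx":0,"wy":0,"wz":-20.8,"hand":3},{"dx":8.4,"dy":-0.8,"dz":-0.67,"wx":0,"wy":0,"wz":-22.4,"hand":3},{"dx":8.59,"dy":-0.82,"dz":-0.67,"wx":0,"wy":0,"wz":-24,"hand":3},{"dx":8.59,"dy":-0.82,"dz":-0.67,"wx":0,"wy":0,"wz":-25.5,"hand":3},{"dx":8.59,"dy":-0.82,"dz":-0.67,"wx":0,"wy":0,"wz":-26.5,"hand":3},{"dx":8.59,"dy":-0.82,"dz":-0.67,"wx":0,"wy":0,"wz":-26.5,"hand":3}]}}

```text
clock: 10.75
eef_pos: [0.5499, 0.2465, 0.2002]
tool_rot: [-0.228, 0.974, -0.0, -0.0]
ft_force: [-1.0, 0.0, -1.7]
grip_width: 0.0129
grasp_force: 62.4
```

```bash
python3 - <<'E'
from h import *
o=bot.get_obs();print(o['eef_pos'],o['joint_pos'])
C=cal('wrist',o); save('wrist','w4.png')
a=np.radians(26.5);ex=np.array([np.cos(a),np.sin(a)]);ey=np.array([-ex[1],ex[0]]);c=np.array([.525,.2353])
im=cv2.imread('pics/w4.png')
q=[np.r_[c+sx*.1095*ex+sy*.0575*ey,.082] for sx,sy in((-1,-1),(1,-1),(1,1),(-1,1))]
cv2.polylines(im,[np.int32(np.round(w2pix(C,np.array(q))))],True,(0,0,255),1)
for s in(-53,0,53):
    q=[np.r_[c+s/1000*ex+t*.0525*ey,.046] for t in(-1,1)]
    cv2.polylines(im,[np.int32(np.round(w2pix(C,np.array(q))))],False,(0,255,0),1)
cv2.imwrite('pics/w4b.png',im)
go([.5487,.2471,.1],206.5);go([.5487,.2471,.0635],206.5)
E
```

```text
[0.5499355  0.24651001 0.20015826] [ 4.21395979e-01  4.65106758e-01  2.19150579e-01  1.32525908e+00
  7.90977587e-06 -3.96230079e-02]
go [0.5487, 0.2471, 0.1] 206.5 d [0.016 0.024 2.004] w [ 0.    -0.004 -0.038] rows>= 3.0
go [0.5487, 0.2471, 0.0635] 206.5 d [0.016 0.024 2.734] w [ 0.    -0.004 -0.038] rows>= 3.0
```

View pics/w4b.png

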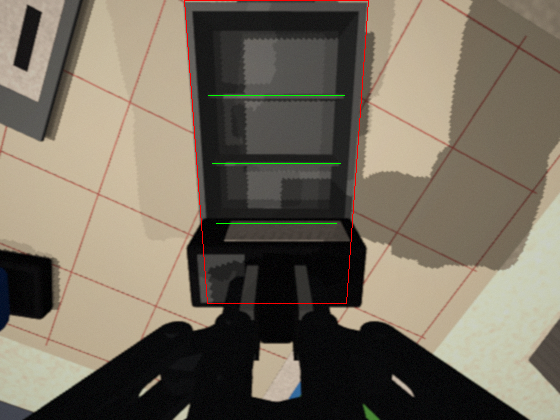

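The wrist view shows the open case. My projected rim (red, columns 185–368) and dividers (green, rows 96, 163 and 223) line up with it, so I can lower the cartridge.

Call:
{"method": "drive_tool", "body": {"rows": [{"dx":0.02,"dy":0.02,"dz":0.8,"wx":0,"wy":0,"wz":0,"hand":3},{"dx":0.02,"dy":0.02,"dz":1.4,"wx":0,"wy":0,"wz":0,"hand":3},{"dx":0.02,"dy":0.02,"dz":2.0,"wx":0,"wy":0,"wz":0,"hand":3},{"dx":0.02,"dy":0.02,"dz":2.5,"wx":0,"wy":0,"wz":0,"hand":3},{"dx":0.02,"dy":0.02,"dz":2.74,"wx":0,"wy":0,"wz":0,"hand":3},{"dx":0.02,"dy":0.02,"dz":2.76,"wx":0,"wy":0,"wz":0,"hand":3},{"dx":0.02,"dy":0.02,"dz":2.76,"wx":0,"wy":0,"wz":0,"hand":25},{"dx":0.02,"dy":0.02,"dz":2.76,"wx":0,"wy":0,"wz":0,"hand":40},{"dx":0.02,"dy":0.02,"dz":2.76,"wx":0,"wy":0,"wz":0,"hand":40},{"dx":0.02,"dy":0.02,"dz":2.2,"wx":0,"wy":0,"wz":0,"hand":40},{"dx":0.02,"dy":0.02,"dz":1.2,"wx":0,"wy":0,"wz":0,"hand":40},{"dx":0.02,"dy":0.02,"dz":0,"wx":0,"wy":0,"wz":0,"hand":50}]}}

```text
clock: 12.0
eef_pos: [0.5481, 0.2465, 0.1911]
tool_rot: [-0.228, 0.974, -0.0, -0.001]
ft_force: [1.5, 1.5, -0.5]
grip_width: 0.0501
grasp_force: 0.0
```

```bash
python3 - <<'E'
from h import *
o=bot.get_obs();print(o['clock'])
save('top','top2.png');outl('top','cartridge1',.04);outl('top','mallet',.07)
go([.46,-.26,.26],95)
E
```

```text
12.0
cartridge1 0.83 [138. 238.  42.  35.] rect c [0.549 0.246] size [0.048 0.088] long dir deg 117.9 mean [0.548 0.245]
cartridge1 0.68 [388. 282.  24.  45.] rect c [ 0.448 -0.288] size [0.085 0.046] long dir deg 6.2 mean [ 0.448 -0.286]
cartridge1 0.68 [440. 257.  32.  94.] rect c [ 0.505 -0.397] size [0.074 0.202] long dir deg 175.7 mean [ 0.498 -0.382]
mallet 0.76 [452. 258.  47.  91.] rect c [ 0.493 -0.407] size [0.093 0.185] long dir deg 175.6 mean [ 0.514 -0.409]
go [0.46, -0.26, 0.26] 95 d [ 6.147 -8.289 -1.347] w [ 0.119  0.089 22.279] rows>= 13.0
```

View pics/top2.png

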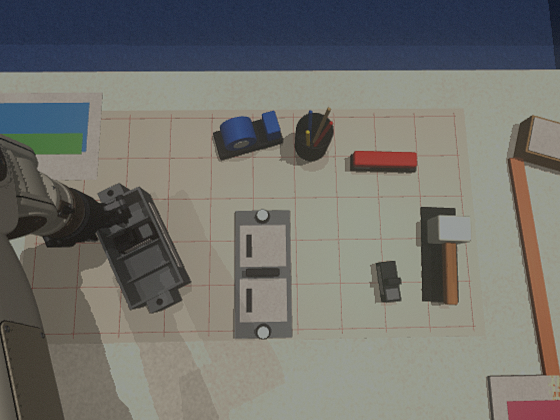

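The first cartridge is in a compartment at about (130,238). The second stays at (388,282), the lid at (262,272), and the mallet hasn't moved.

```bash
python3 - <<'E'
from h import *
go([.448,-.288,.18],95.3)
E
```

```text
go [0.448, -0.288, 0.18] 95.3 d [ 6.628 -8.683  0.248] w [ 0.119  0.089 22.219] rows>= 13.0
```

Call:
{"method": "drive_tool", "body": {"rows": [{"dx":0.52,"dy":-0.68,"dz":-0.3,"wx":0,"wy":0,"wz":1.7,"hand":50},{"dx":1.05,"dy":-1.4,"dz":-0.3,"wx":0,"wy":0,"wz":3.4,"hand":50},{"dx":1.6,"dy":-2.1,"dz":-0.3,"wx":0,"wy":0,"wz":5.1,"hand":50},{"dx":2.1,"dy":-2.8,"dz":-0.3,"wx":0,"wy":0,"wz":6.8,"hand":50},{"dx":2.7,"dy":-3.5,"dz":-0.3,"wx":0,"wy":0,"wz":8.5,"hand":50},{"dx":3.2,"dy":-4.2,"dz":-0.3,"wx":0,"wy":0,"wz":10.2,"hand":50},{"dx":3.75,"dy":-4.9,"dz":-0.3,"wx":0,"wy":0,"wz":11.9,"hand":50},{"dx":4.3,"dy":-5.6,"dz":-0.2,"wx":0,"wy":0,"wz":13.6,"hand":50},{"dx":4.8,"dy":-6.3,"dz":-0.1,"wx":0,"wy":0,"wz":15.3,"hand":50},{"dx":5.35,"dy":-7.0,"dz":0,"wx":0,"wy":0,"wz":17,"hand":50},{"dx":5.9,"dy":-7.7,"dz":0.1,"wx":0,"wy":0,"wz":18.7,"hand":50},{"dx":6.4,"dy":-8.4,"dz":0.2,"wx":0,"wy":0,"wz":20.4,"hand":50},{"dx":6.63,"dy":-8.68,"dz":0.25,"wx":0.1,"wy":0.08,"wz":22.1,"hand":50},{"dx":6.63,"dy":-8.68,"dz":0.25,"wx":0.1,"wy":0.08,"wz":22.2,"hand":50},{"dx":6.63,"dy":-8.68,"dz":0.25,"wx":0.1,"wy":0.08,"wz":22.2,"hand":50}]}}

```text
clock: 13.65
eef_pos: [0.4443, -0.2889, 0.1769]
tool_rot: [0.672, 0.74, -0.004, -0.003]
ft_force: [1.2, 0.4, 0.2]
grip_width: 0.0496
grasp_force: 0.0
```

```bash
python3 - <<'E'
from h import *
o=bot.get_obs();print(o['clock'],o['eef_pos'])
C=cal('wrist',o);save('wrist','w5.png');outl('wrist','cartridge1',.04,C,3)
save('top','top3.png');outl('top','cartridge1',.04,None,2);outl('top','mallet',.07,None,1)
go([.448,-.288,.055],95.3)
E
```

```text
13.65 [ 0.44431746 -0.28892708  0.1768631 ]
cartridge1 0.66 [283. 204. 106.  65.] rect c [ 0.448 -0.289] size [0.085 0.051] long dir deg 5.7 mean [ 0.447 -0.286]
cartridge1 0.91 [389. 283.  27.  41.] rect c [ 0.448 -0.287] size [0.085 0.047] long dir deg 4.1 mean [ 0.448 -0.286]
cartridge1 0.61 [137. 238.  44.  30.] rect c [0.549 0.246] size [0.048 0.09 ] long dir deg 116.6 mean [0.548 0.245]
mallet 0.91 [453. 235.  46.  38.] rect c [ 0.543 -0.411] size [0.089 0.084] long dir deg 85.6 mean [ 0.549 -0.411]
go [0.448, -0.288, 0.055] 95.3 d [0.004 0.075 2.459] w [-0.102  0.032  0.054] rows>= 3.0
```

View pics/w5.png

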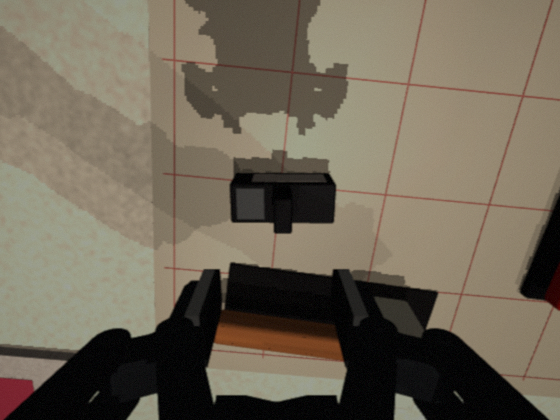

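The wrist view shows the second cartridge at (283,200), with its fin at (283,208). The measured pose may not have settled, so I'll descend partway and check it.

Call:
{"method": "drive_tool", "body": {"rows": [{"dx":0,"dy":0,"dz":0.8,"wx":-0.1,"wy":0,"wz":0,"hand":50},{"dx":0,"dy":0,"dz":1.0,"wx":-0.1,"wy":0,"wz":0,"hand":50},{"dx":0,"dy":0,"dz":1.0,"wx":-0.1,"wy":0,"wz":0,"hand":50},{"dx":0,"dy":0,"dz":1.0,"wx":-0.1,"wy":0,"wz":0,"hand":50}]}}

```text
clock: 14.3
eef_pos: [0.4449, -0.2893, 0.1285]
tool_rot: [0.673, 0.74, -0.001, 0.001]
ft_force: [0.6, -0.7, 0.3]
grip_width: 0.05
grasp_force: 0.0
```

```bash
python3 - <<'E'
from h import *
o=bot.get_obs();print(o['clock'],o['eef_pos'])
go([.448,-.288,.055],95.3)
E
```

```text
14.3 [ 0.44492698 -0.28932251  0.12853589]
go [0.448, -0.288, 0.055] 95.3 d [0.025 0.064 1.471] w [-0.002  0.034  0.031] rows>= 2.0
```

Call:
{"method": "drive_tool", "body": {"rows": [{"dx":0.02,"dy":0.06,"dz":0.8,"wx":0,"wy":0,"wz":0,"hand":50},{"dx":0.02,"dy":0.06,"dz":1.3,"wx":0,"wy":0,"wz":0,"hand":50},{"dx":0.02,"dy":0.06,"dz":1.46,"wx":0,"wy":0,"wz":0,"hand":40},{"dx":0.02,"dy":0.06,"dz":1.46,"wx":0,"wy":0,"wz":0,"hand":3},{"dx":0.02,"dy":0.06,"dz":1.46,"wx":0,"wy":0,"wz":0,"hand":3},{"dx":0.02,"dy":0.06,"dz":1.46,"wx":0,"wy":0,"wz":0,"hand":3},{"dx":0.02,"dy":0.06,"dz":1.46,"wx":0,"wy":0,"wz":0,"hand":3},{"dx":0.02,"dy":0.06,"dz":1.46,"wx":0,"wy":0,"wz":0,"hand":3},{"dx":0.02,"dy":0.06,"dz":1.46,"wx":0,"wy":0,"wz":0,"hand":3},{"dx":0.02,"dy":0.06,"dz":1.1,"wx":0,"wy":0,"wz":0,"hand":3},{"dx":0.02,"dy":0.06,"dz":0.4,"wx":0,"wy":0,"wz":0,"hand":3},{"dx":0.02,"dy":0.06,"dz":-0.8,"wx":0,"wy":0,"wz":0,"hand":3},{"dx":0.02,"dy":0.06,"dz":-1.4,"wx":0,"wy":0,"wz":0,"hand":3},{"dx":0.02,"dy":0.06,"dz":-1.4,"wx":0,"wy":0,"wz":0,"hand":3}]}}

```text
clock: 15.7
eef_pos: [0.4505, -0.29, 0.2043]
tool_rot: [0.673, 0.74, -0.0, 0.007]
ft_force: [1.0, -0.7, -2.0]
grip_width: 0.0132
grasp_force: 61.8
```

```bash
python3 - <<'E'
from h import *
o=bot.get_obs();print(o['clock'],o['eef_pos'])
go([.5013,.2235,.2],206.5)
E
```

```text
15.7 [ 0.45049399 -0.2899957   0.20432444]
go [0.5013, 0.2235, 0.2] 206.5 d [1.0129e+01 1.9800e+00 1.0000e-03] w [ -0.044   0.182 -22.217] rows>= 13.0
```

Call:
{"method": "drive_tool", "body": {"rows": [{"dx":0.75,"dy":0.15,"dz":-0.1,"wx":0,"wy":0,"wz":-1.65,"hand":3},{"dx":1.5,"dy":0.3,"dz":-0.1,"wx":0,"wy":0,"wz":-3.3,"hand":3},{"dx":2.25,"dy":0.45,"dz":-0.1,"wx":0,"wy":0,"wz":-4.95,"hand":3},{"dx":3.0,"dy":0.6,"dz":-0.1,"wx":0,"wy":0,"wz":-6.6,"hand":3},{"dx":3.75,"dy":0.75,"dz":-0.1,"wx":0,"wy":0,"wz":-8.25,"hand":3},{"dx":4.5,"dy":0.9,"dz":-0.1,"wx":0,"wy":0,"wz":-9.9,"hand":3},{"dx":5.25,"dy":1.05,"dz":-0.1,"wx":0,"wy":0,"wz":-11.55,"hand":3},{"dx":6.0,"dy":1.2,"dz":-0.1,"wx":0,"wy":0,"wz":-13.2,"hand":3},{"dx":6.75,"dy":1.35,"dz":-0.1,"wx":0,"wy":0,"wz":-14.85,"hand":3},{"dx":7.5,"dy":1.5,"dz":-0.1,"wx":0,"wy":0,"wz":-16.5,"hand":3},{"dx":8.25,"dy":1.65,"dz":-0.1,"wx":0,"wy":0,"wz":-18.15,"hand":3},{"dx":9.0,"dy":1.8,"dz":-0.1,"wx":0,"wy":0,"wz":-19.8,"hand":3},{"dx":9.75,"dy":1.95,"dz":-0.1,"wx":0,"wy":0,"wz":-21.4,"hand":3},{"dx":10.13,"dy":1.98,"dz":-0.1,"wx":0,"wy":0,"wz":-22.2,"hand":3},{"dx":10.13,"dy":1.98,"dz":-0.1,"wx":0,"wy":0,"wz":-22.2,"hand":3},{"dx":10.13,"dy":1.98,"dz":-0.1,"wx":0,"wy":0,"wz":-22.2,"hand":3},{"dx":10.13,"dy":1.98,"dz":-0.1,"wx":0,"wy":0,"wz":-22.2,"hand":3}]}}

```text
clock: 17.4
eef_pos: [0.4977, 0.2244, 0.2007]
tool_rot: [-0.228, 0.974, -0.002, -0.001]
ft_force: [0.5, -0.5, -2.0]
grip_width: 0.0129
grasp_force: 61.7
```

```bash
python3 - <<'E'
from h import *
o=bot.get_obs();print(o['clock'],o['eef_pos'])
go([.5013,.2235,.1],206.5);go([.5013,.2235,.062],206.5)
E
```

```text
17.4 [0.49766599 0.2244221  0.20065928]
go [0.5013, 0.2235, 0.1] 206.5 d [-0.063 -0.043  2.013] w [-0.032 -0.037 -0.037] rows>= 3.0
go [0.5013, 0.2235, 0.062] 206.5 d [-0.066 -0.041  2.773] w [-0.032 -0.037 -0.037] rows>= 3.0
```

Next I'll lower it, release, rise, and move toward the lid with the gripper at yaw 90.

Call:
{"method": "drive_tool", "body": {"rows": [{"dx":-0.06,"dy":-0.04,"dz":0.8,"wx":0,"wy":0,"wz":0,"hand":3},{"dx":-0.06,"dy":-0.04,"dz":1.4,"wx":0,"wy":0,"wz":0,"hand":3},{"dx":-0.06,"dy":-0.04,"dz":2.0,"wx":0,"wy":0,"wz":0,"hand":3},{"dx":-0.06,"dy":-0.04,"dz":2.5,"wx":0,"wy":0,"wz":0,"hand":3},{"dx":-0.06,"dy":-0.04,"dz":2.75,"wx":0,"wy":0,"wz":0,"hand":3},{"dx":-0.06,"dy":-0.04,"dz":2.77,"wx":0,"wy":0,"wz":0,"hand":3},{"dx":-0.06,"dy":-0.04,"dz":2.77,"wx":0,"wy":0,"wz":0,"hand":25},{"dx":-0.06,"dy":-0.04,"dz":2.77,"wx":0,"wy":0,"wz":0,"hand":40},{"dx":-0.06,"dy":-0.04,"dz":2.77,"wx":0,"wy":0,"wz":0,"hand":40},{"dx":-0.06,"dy":-0.04,"dz":2.2,"wx":0,"wy":0,"wz":0,"hand":40},{"dx":-0.06,"dy":-0.04,"dz":1.2,"wx":0,"wy":0,"wz":0,"hand":40},{"dx":-0.06,"dy":-0.04,"dz":0,"wx":0,"wy":0,"wz":0,"hand":60},{"dx":-0.06,"dy":-0.04,"dz":0,"wx":0,"wy":0,"wz":0,"hand":60}]}}

```text
clock: 18.7
eef_pos: [0.5052, 0.2267, 0.2088]
tool_rot: [-0.228, 0.974, -0.0, 0.006]
ft_force: [0.6, 1.0, 0.1]
grip_width: 0.0603
grasp_force: 0.0
```

```bash
python3 - <<'E'
from h import *
o=bot.get_obs();print(o['clock'],o['eef_pos'])
go([.471,-.02,.18],90)
E
```

```text
18.7 [0.50517717 0.22671541 0.20879611]
go [0.471, -0.02, 0.18] 90 d [ 2.814 -4.114  0.555] w [ 0.114  0.119 23.282] rows>= 14.0
```

Call:
{"method": "drive_tool", "body": {"rows": [{"dx":0.2,"dy":-0.3,"dz":0,"wx":0,"wy":0,"wz":1.7,"hand":60},{"dx":0.4,"dy":-0.6,"dz":0,"wx":0,"wy":0,"wz":3.4,"hand":60},{"dx":0.6,"dy":-0.9,"dz":0,"wx":0,"wy":0,"wz":5.1,"hand":60},{"dx":0.8,"dy":-1.2,"dz":0,"wx":0,"wy":0,"wz":6.8,"hand":60},{"dx":1.0,"dy":-1.5,"dz":0,"wx":0,"wy":0,"wz":8.5,"hand":60},{"dx":1.2,"dy":-1.8,"dz":0,"wx":0,"wy":0,"wz":10.2,"hand":60},{"dx":1.5,"dy":-2.2,"dz":0,"wx":0,"wy":0,"wz":11.9,"hand":60},{"dx":1.8,"dy":-2.6,"dz":0.1,"wx":0,"wy":0,"wz":13.6,"hand":60},{"dx":2.1,"dy":-3.0,"dz":0.2,"wx":0,"wy":0,"wz":15.3,"hand":60},{"dx":2.3,"dy":-3.4,"dz":0.3,"wx":0,"wy":0,"wz":17.0,"hand":60},{"dx":2.5,"dy":-3.7,"dz":0.4,"wx":0,"wy":0,"wz":18.7,"hand":60},{"dx":2.7,"dy":-4.0,"dz":0.4,"wx":0,"wy":0,"wz":20.4,"hand":60},{"dx":2.81,"dy":-4.11,"dz":0.4,"wx":0,"wy":0,"wz":22.1,"hand":60},{"dx":2.81,"dy":-4.11,"dz":0.4,"wx":0,"wy":0,"wz":23.3,"hand":60},{"dx":2.81,"dy":-4.11,"dz":0.4,"wx":0,"wy":0,"wz":23.3,"hand":60},{"dx":2.81,"dy":-4.11,"dz":0.4,"wx":0,"wy":0,"wz":23.3,"hand":60}]}}

```text
clock: 20.3
eef_pos: [0.4673, -0.0214, 0.1821]
tool_rot: [0.707, 0.707, -0.001, 0.001]
ft_force: [0.2, 0.8, -0.2]
grip_width: 0.0595
grasp_force: 0.0
```

```bash
python3 - <<'E'
from h import *
o=bot.get_obs();print(o['clock'],o['eef_pos'])
C=cal('wrist',o);save('wrist','w6.png');outl('wrist','lid',.013,C,1);outl('wrist','pin_a_top',.036,C,2)
save('top','top4.png');outl('top','cartridge1',.045);outl('top','mallet',.07,None,1);outl('top','lid',.013,None,1)
a=cv2.imread('pics/w6.png');b=cv2.imread('pics/top4.png')[160:340,60:340]
cv2.imwrite('pics/m6.png',cv2.vconcat([a[:240],cv2.resize(b,(560,360))]))
go([.4705,-.021,.032],90)
E
```

```text
20.3 [ 0.46732659 -0.02141062  0.18210706]
lid 0.93 [282. 184. 322. 134.] rect c [ 0.472 -0.02 ] size [0.289 0.121] long dir deg 0.1 mean [ 0.471 -0.017]
pin_a_top 0.93 [429. 195.  31.  30.] rect c [ 0.592 -0.02 ] size [0.024 0.024] long dir deg 106.4 mean [ 0.592 -0.019]
cartridge1 0.57 [146. 260.  47.  34.] rect c [0.501 0.222] size [0.042 0.089] long dir deg 116.3 mean [0.5   0.222]
mallet 0.89 [451. 260.  44.  86.] rect c [ 0.491 -0.407] size [0.093 0.185] long dir deg 175.6 mean [ 0.514 -0.409]
go [0.4705, -0.021, 0.032] 90 d [0.014 0.063 3.001] w [-0.001  0.032 -0.009] rows>= 4.0
```

View pics/m6.png

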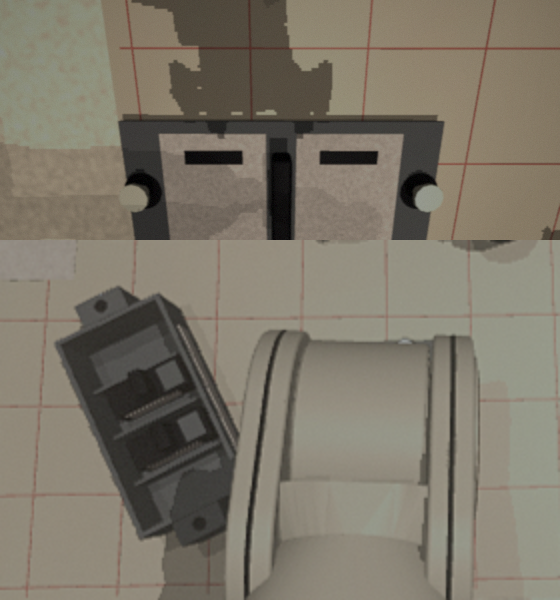

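Both cartridges are seated in the two middle compartments (about (140,390) and (165,440) in the lower panel). The lid's grip block is at (282,200) in the wrist view. Regripping the lid.

Call:
{"method": "drive_tool", "body": {"rows": [{"dx":0.05,"dy":0.08,"dz":1.0,"wx":0,"wy":0,"wz":0,"hand":60},{"dx":0.05,"dy":0.08,"dz":2.0,"wx":0,"wy":0,"wz":0,"hand":60},{"dx":0.05,"dy":0.08,"dz":2.7,"wx":0,"wy":0,"wz":0,"hand":50},{"dx":0.05,"dy":0.08,"dz":2.98,"wx":0,"wy":0,"wz":0,"hand":40},{"dx":0.05,"dy":0.08,"dz":2.98,"wx":0,"wy":0,"wz":0,"hand":5},{"dx":0.05,"dy":0.08,"dz":2.98,"wx":0,"wy":0,"wz":0,"hand":5},{"dx":0.05,"dy":0.08,"dz":2.98,"wx":0,"wy":0,"wz":0,"hand":5},{"dx":0.05,"dy":0.08,"dz":2.98,"wx":0,"wy":0,"wz":0,"hand":5},{"dx":0.05,"dy":0.08,"dz":2.98,"wx":0,"wy":0,"wz":0,"hand":5},{"dx":0.05,"dy":0.08,"dz":2.98,"wx":0,"wy":0,"wz":0,"hand":5}]}}

```text
clock: 21.65
eef_pos: [0.4715, -0.0194, 0.0335]
tool_rot: [0.708, 0.707, -0.001, 0.001]
ft_force: [-0.2, -0.5, -3.9]
grip_width: 0.0152
grasp_force: 61.1
```

Call:
{"method": "drive_tool", "body": {"rows": [{"dx":0,"dy":0,"dz":-0.2,"wx":0,"wy":0,"wz":0,"hand":5},{"dx":0,"dy":0,"dz":-0.7,"wx":0,"wy":0,"wz":0,"hand":5},{"dx":0,"dy":0,"dz":-1.4,"wx":0,"wy":0,"wz":0,"hand":5},{"dx":0,"dy":0,"dz":-2.2,"wx":0,"wy":0,"wz":0,"hand":5},{"dx":0,"dy":0,"dz":-2.9,"wx":0,"wy":0,"wz":0,"hand":5},{"dx":0,"dy":0,"dz":-3.3,"wx":0,"wy":0,"wz":0,"hand":5},{"dx":0,"dy":0,"dz":-3.3,"wx":0,"wy":0,"wz":0,"hand":5},{"dx":0,"dy":0,"dz":-3.3,"wx":0,"wy":0,"wz":0,"hand":5}]}}

```text
clock: 22.45
eef_pos: [0.4711, -0.0189, 0.1981]
tool_rot: [0.708, 0.707, -0.001, 0.001]
ft_force: [-0.0, 0.8, -5.3]
grip_width: 0.0153
grasp_force: 61.1
```

```bash
python3 - <<'E'
from h import *
o=bot.get_obs();print(o['clock'],o['eef_pos'])
go([.525,.2353,.198],116.5)
E
```

```text
22.45 [ 0.47106904 -0.01890675  0.19805694]
go [0.525, 0.2353, 0.198] 116.5 d [ 5.086  1.071 -0.013] w [-4.000e-03  3.200e-02 -5.317e+00] rows>= 6.0
```

Call:
{"method": "drive_tool", "body": {"rows": [{"dx":0.6,"dy":0.13,"dz":0,"wx":0,"wy":0,"wz":-0.65,"hand":5},{"dx":1.25,"dy":0.27,"dz":0,"wx":0,"wy":0,"wz":-1.3,"hand":5},{"dx":1.9,"dy":0.4,"dz":0,"wx":0,"wy":0,"wz":-2.0,"hand":5},{"dx":2.55,"dy":0.54,"dz":0,"wx":0,"wy":0,"wz":-2.65,"hand":5},{"dx":3.2,"dy":0.67,"dz":0,"wx":0,"wy":0,"wz":-3.3,"hand":5},{"dx":3.85,"dy":0.8,"dz":0,"wx":0,"wy":0,"wz":-4.0,"hand":5},{"dx":4.5,"dy":0.95,"dz":0,"wx":0,"wy":0,"wz":-4.65,"hand":5},{"dx":4.9,"dy":1.03,"dz":0,"wx":0,"wy":0,"wz":-5.1,"hand":5},{"dx":5.09,"dy":1.07,"dz":0,"wx":0,"wy":0,"wz":-5.3,"hand":5},{"dx":5.09,"dy":1.07,"dz":0,"wx":0,"wy":0,"wz":-5.3,"hand":5},{"dx":5.09,"dy":1.07,"dz":0,"wx":0,"wy":0,"wz":-5.3,"hand":5},{"dx":5.09,"dy":1.07,"dz":0,"wx":0,"wy":0,"wz":-5.3,"hand":5}]}}

```text
clock: 23.65
eef_pos: [0.5248, 0.2341, 0.1969]
tool_rot: [0.528, 0.849, -0.002, 0.0]
ft_force: [-0.2, -0.5, -4.0]
grip_width: 0.0149
grasp_force: 61.1
```

```bash
python3 - <<'E'
from h import *
o=bot.get_obs();print(o['clock'],o['eef_pos'])
zl=o['eef_pos'][2]-.0245
C=cal('wrist',o);save('wrist','w7.png');outl('wrist','lid',zl+.005,C,1);
outl('wrist','pin_a_top',zl+.028,C,2)
a=np.radians(26.5);ex=np.array([np.cos(a),np.sin(a)]);ey=np.array([-ex[1],ex[0]]);c=np.array([.525,.2353])
im=cv2.imread('pics/w7.png')
q=[np.r_[c+sx*.1365*ex+sy*.0605*ey,zl+.005] for sx,sy in((-1,-1),(1,-1),(1,1),(-1,1))]
cv2.polylines(im,[np.int32(np.round(w2pix(C,np.array(q))))],True,(0,0,255),1)
cv2.imwrite('pics/w7b.png',im)
go([.525,.2353,.198],116.5);go([.525,.2353,.106],116.5)
E
```

```text
23.65 [0.5248216  0.23409358 0.19693883]
lid 0.82 [280. 274. 558. 245.] rect c [0.53  0.228] size [0.286 0.134] long dir deg 26.6 mean [0.522 0.245]
pin_a_top 0.84 [539. 296.  40.  56.] rect c [0.623 0.285] size [0.017 0.032] long dir deg 131.2 mean [0.624 0.287]
go [0.525, 0.2353, 0.198] 116.5 d [ 0.017  0.003 -0.009] w [-0.014  0.03  -0.036] rows>= 1.0
go [0.525, 0.2353, 0.106] 116.5 d [0.022 0.005 1.831] w [-0.014  0.03  -0.036] rows>= 2.0
```

View pics/w7b.png

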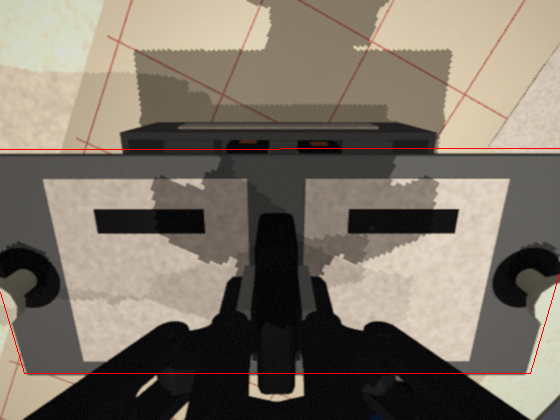

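The held lid lines up with the predicted home outline to within about 4 px (far edge at row 154 against 150, near edge at row 374). Lowering it.

Call:
{"method": "drive_tool", "body": {"rows": [{"dx":0.02,"dy":0,"dz":0.6,"wx":0,"wy":0,"wz":0,"hand":5},{"dx":0.02,"dy":0,"dz":1.1,"wx":0,"wy":0,"wz":0,"hand":5},{"dx":0.02,"dy":0,"dz":1.4,"wx":0,"wy":0,"wz":0,"hand":5},{"dx":0.02,"dy":0,"dz":1.55,"wx":0,"wy":0,"wz":0,"hand":5},{"dx":0.02,"dy":0,"dz":1.65,"wx":0,"wy":0,"wz":0,"hand":5},{"dx":0.02,"dy":0,"dz":1.72,"wx":0,"wy":0,"wz":0,"hand":5},{"dx":0.02,"dy":0,"dz":1.78,"wx":0,"wy":0,"wz":0,"hand":5},{"dx":0.02,"dy":0,"dz":1.81,"wx":0,"wy":0,"wz":0,"hand":5},{"dx":0.02,"dy":0,"dz":1.81,"wx":0,"wy":0,"wz":0,"hand":5}]}}

```text
clock: 24.7
eef_pos: [0.525, 0.2363, 0.1072]
tool_rot: [0.527, 0.85, -0.001, 0.001]
ft_force: [-0.8, 0.2, -3.5]
grip_width: 0.0147
grasp_force: 61.2
```

Call:
{"method": "drive_tool", "body": {"rows": [{"dx":0,"dy":0,"dz":0.03,"wx":0,"wy":0,"wz":0,"hand":5},{"dx":0,"dy":0,"dz":0.05,"wx":0,"wy":0,"wz":0,"hand":5},{"dx":0,"dy":0,"dz":0.05,"wx":0,"wy":0,"wz":0,"hand":5}]}}

```text
clock: 25.0
eef_pos: [0.5251, 0.2363, 0.1069]
tool_rot: [0.527, 0.85, -0.0, 0.001]
ft_force: [-3.4, -1.7, 8.2]
grip_width: 0.0152
grasp_force: 62.8
```

Call:
{"method": "drive_tool", "body": {"rows": [{"dx":0,"dy":0,"dz":0.03,"wx":0,"wy":0,"wz":0,"hand":25},{"dx":0,"dy":0,"dz":0.03,"wx":0,"wy":0,"wz":0,"hand":45},{"dx":0,"dy":0,"dz":0.03,"wx":0,"wy":0,"wz":0,"hand":50},{"dx":0,"dy":0,"dz":-0.5,"wx":0,"wy":0,"wz":0,"hand":50},{"dx":0,"dy":0,"dz":-1.3,"wx":0,"wy":0,"wz":0,"hand":60},{"dx":0,"dy":0,"dz":-2.2,"wx":0,"wy":0,"wz":0,"hand":85},{"dx":0,"dy":0,"dz":-2.8,"wx":0,"wy":0,"wz":0,"hand":85},{"dx":0,"dy":0,"dz":-2.8,"wx":0,"wy":0,"wz":0,"hand":85},{"dx":0,"dy":0,"dz":-2.8,"wx":0,"wy":0,"wz":0,"hand":85}]}}

```text
clock: 25.9
eef_pos: [0.5253, 0.2367, 0.245]
tool_rot: [0.527, 0.85, -0.0, 0.001]
ft_force: [-0.0, -0.2, -0.8]
grip_width: 0.0851
grasp_force: 0.0
```

```bash
python3 - <<'E'
from h import *
o=bot.get_obs();print(o['clock'],o['eef_pos'])
zl=.082
C=cal('wrist',o);save('wrist','w8.png');outl('wrist','lid',zl+.005,C,1);outl('wrist','pin_a_top',zl+.027,C,2)
a=np.radians(26.5);ex=np.array([np.cos(a),np.sin(a)]);ey=np.array([-ex[1],ex[0]]);c=np.array([.525,.2353])
save('top','top5.png');outl('top','mallet',.07,None,1);outl('top','pad',.004,None,1)
im=cv2.imread('pics/w8.png')
q=[np.r_[c+sx*.1365*ex+sy*.0605*ey,zl+.005] for sx,sy in((-1,-1),(1,-1),(1,1),(-1,1))]
cv2.polylines(im,[np.int32(np.round(w2pix(C,np.array(q))))],True,(0,0,255),1)
cv2.imwrite('pics/w8b.png',im[:300])
go([.48,-.38,.27],175.6)
E
```

```text
25.9 [0.52525023 0.23673523 0.24495169]
lid 0.79 [276. 192. 337. 137.] rect c [0.526 0.235] size [0.29  0.121] long dir deg 26.5 mean [0.524 0.239]
pin_a_top 0.55 [429. 203.  31.  27.] rect c [0.635 0.29 ] size [0.024 0.024] long dir deg 123.7 mean [0.634 0.29 ]
mallet 0.91 [452. 260.  47.  91.] rect c [ 0.492 -0.407] size [0.093 0.183] long dir deg 175.6 mean [ 0.514 -0.408]
pad 0.65 [438. 254.  32.  92.] rect c [ 0.507 -0.411] size [0.08  0.209] long dir deg 176.6 mean [ 0.501 -0.395]
go [0.48, -0.38, 0.27] 175.6 d [-10.646  -6.275  -0.492] w [-5.8000e-02 -1.0000e-03 -1.1838e+01] rows>= 13.0
```

View pics/w8b.png

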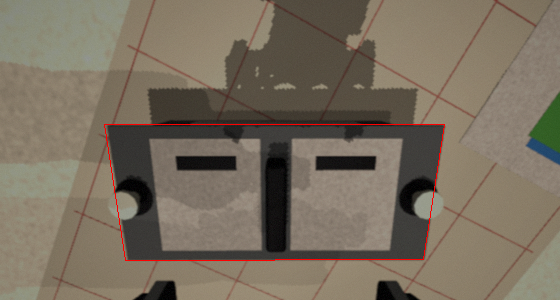

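The lid is home: its outline matches the original home outline (red) within 1–2 px. Now to the mallet.

Call:
{"method": "drive_tool", "body": {"rows": [{"dx":-0.8,"dy":-0.47,"dz":-0.3,"wx":0,"wy":0,"wz":-0.9,"hand":85},{"dx":-1.6,"dy":-0.94,"dz":-0.49,"wx":0,"wy":0,"wz":-1.8,"hand":85},{"dx":-2.4,"dy":-1.4,"dz":-0.49,"wx":0,"wy":0,"wz":-2.7,"hand":85},{"dx":-3.2,"dy":-1.9,"dz":-0.49,"wx":0,"wy":0,"wz":-3.6,"hand":85},{"dx":-4.0,"dy":-2.36,"dz":-0.49,"wx":0,"wy":0,"wz":-4.5,"hand":85},{"dx":-4.8,"dy":-2.8,"dz":-0.49,"wx":0,"wy":0,"wz":-5.4,"hand":85},{"dx":-5.6,"dy":-3.3,"dz":-0.49,"wx":0,"wy":0,"wz":-6.3,"hand":85},{"dx":-6.4,"dy":-3.8,"dz":-0.49,"wx":0,"wy":0,"wz":-7.2,"hand":85},{"dx":-7.2,"dy":-4.25,"dz":-0.49,"wx":0,"wy":0,"wz":-8.1,"hand":85},{"dx":-8.0,"dy":-4.7,"dz":-0.49,"wx":0,"wy":0,"wz":-9.0,"hand":85},{"dx":-8.8,"dy":-5.2,"dz":-0.49,"wx":0,"wy":0,"wz":-9.9,"hand":85},{"dx":-9.6,"dy":-5.65,"dz":-0.49,"wx":0,"wy":0,"wz":-10.8,"hand":85},{"dx":-10.3,"dy":-6.1,"dz":-0.49,"wx":0,"wy":0,"wz":-11.5,"hand":85},{"dx":-10.65,"dy":-6.27,"dz":-0.49,"wx":0,"wy":0,"wz":-11.84,"hand":85},{"dx":-10.65,"dy":-6.27,"dz":-0.49,"wx":0,"wy":0,"wz":-11.84,"hand":85},{"dx":-10.65,"dy":-6.27,"dz":-0.49,"wx":0,"wy":0,"wz":-11.84,"hand":85}]}}

```text
clock: 27.8
eef_pos: [0.4805, -0.3797, 0.2695]
tool_rot: [0.039, 0.999, -0.001, -0.001]
ft_force: [-0.5, 0.6, -0.4]
grip_width: 0.0846
grasp_force: 0.0
```

```bash
python3 - <<'E'
from h import *
o=bot.get_obs();print(o['clock'],o['eef_pos'],o['joint_pos'])
C=cal('wrist',o);save('wrist','w9.png');outl('wrist','mallet',.055,C,1);outl('wrist','pad',.004,C,1)
E
```

```text
27.8 [ 0.4804933  -0.37967806  0.2694813 ] [-0.6678722   0.4657036   0.39905263  1.50461446 -0.00178917 -0.59004676]
mallet 0.93 [238. 186.  74. 179.] rect c [ 0.495 -0.419] size [0.074 0.192] long dir deg 175.5 mean [ 0.513 -0.419]
pad 0.66 [246. 187.  76. 171.] rect c [ 0.507 -0.412] size [0.08  0.209] long dir deg 176.9 mean [ 0.474 -0.401]
```

View pics/w9.png

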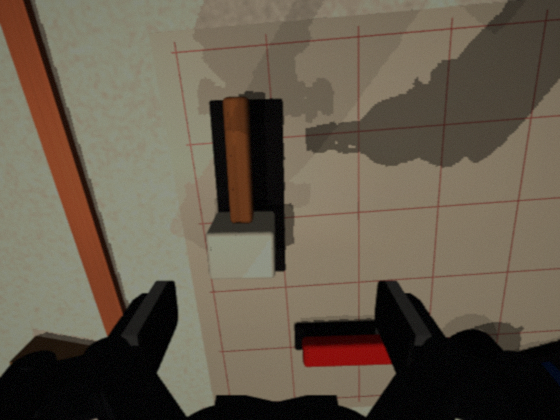

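The wrist view shows the mallet handle running from (236,98) to the head face at (241,220), with the white head around (242,245) and the black pad underneath.

```bash
python3 - <<'E'
from h import *
o=bot.get_obs();C=cal('wrist',o)
P=pix2w(C,[[236,99],[241,220]],.051)[:,:2];print(P)
H=pix2w(C,[[209,240],[275,237],[276,276],[211,279]],.074)[:,:2];print(H, H.mean(0))
e=P[1]-P[0];L=np.linalg.norm(e);e/=L;print(L,np.degrees(np.arctan2(e[1],e[0])))
hc=P[1]+e*.027; print('head',hc)
g=P[1]-e*.018; print('grip',g, 'mid',hc-e*.065)
a=np.degrees(np.arctan2(e[1],e[0]))
go([*g,.12],a+180);go([*g,.031],a+180)
E
```

```text
[[ 0.4019838  -0.4100234 ]
 [ 0.52466997 -0.41835363]]
[[ 0.53551911 -0.45003015]
 [ 0.53715439 -0.38282472]
 [ 0.58175263 -0.38511729]
 [ 0.58028068 -0.45402912]] [ 0.55867671 -0.41800032]
0.12296864682732772 -3.8843480627869313
head [ 0.55160794 -0.42018268]
grip [ 0.50671132 -0.41713426] mid [ 0.48675726 -0.41577941]
go [np.float64(0.5067113151657312), np.float64(-0.4171342612966238), 0.12] 176.11565193721307 d [-0.57  -0.726  3.012] w [-0.026 -0.003 -0.085] rows>= 4.0
go [np.float64(0.5067113151657312), np.float64(-0.4171342612966238), 0.031] 176.11565193721307 d [-0.57  -0.722  4.792] w [-0.026 -0.003 -0.085] rows>= 5.0
```

Call:
{"method": "drive_tool", "body": {"rows": [{"dx":-0.55,"dy":-0.73,"dz":0.8,"wx":0,"wy":0,"wz":-0.08,"hand":70},{"dx":-0.55,"dy":-0.73,"dz":1.7,"wx":0,"wy":0,"wz":-0.08,"hand":70},{"dx":-0.55,"dy":-0.73,"dz":2.6,"wx":0,"wy":0,"wz":-0.08,"hand":70},{"dx":-0.55,"dy":-0.73,"dz":3.5,"wx":0,"wy":0,"wz":-0.08,"hand":70},{"dx":-0.55,"dy":-0.73,"dz":4.3,"wx":0,"wy":0,"wz":-0.08,"hand":60},{"dx":-0.55,"dy":-0.73,"dz":4.78,"wx":0,"wy":0,"wz":-0.08,"hand":50},{"dx":-0.55,"dy":-0.73,"dz":4.78,"wx":0,"wy":0,"wz":-0.08,"hand":50},{"dx":-0.55,"dy":-0.73,"dz":4.78,"wx":0,"wy":0,"wz":-0.08,"hand":10},{"dx":-0.55,"dy":-0.73,"dz":4.78,"wx":0,"wy":0,"wz":-0.08,"hand":10},{"dx":-0.55,"dy":-0.73,"dz":4.78,"wx":0,"wy":0,"wz":-0.08,"hand":10},{"dx":-0.55,"dy":-0.73,"dz":4.78,"wx":0,"wy":0,"wz":-0.08,"hand":10},{"dx":-0.55,"dy":-0.73,"dz":4.78,"wx":0,"wy":0,"wz":-0.08,"hand":10},{"dx":-0.55,"dy":-0.73,"dz":4.78,"wx":0,"wy":0,"wz":-0.08,"hand":10}]}}

```text
clock: 29.25
eef_pos: [0.507, -0.4196, 0.0344]
tool_rot: [0.035, 0.999, -0.002, 0.002]
ft_force: [-0.1, 0.9, 6.9]
grip_width: 0.0233
grasp_force: 61.3
```

Call:
{"method": "drive_tool", "body": {"rows": [{"dx":0,"dy":0,"dz":-0.1,"wx":0,"wy":0,"wz":0,"hand":10},{"dx":0,"dy":0,"dz":-0.4,"wx":0,"wy":0,"wz":0,"hand":10},{"dx":0,"dy":0,"dz":-1.0,"wx":0,"wy":0,"wz":0,"hand":10},{"dx":0,"dy":0,"dz":-1.8,"wx":0,"wy":0,"wz":0,"hand":10},{"dx":0,"dy":0,"dz":-2.6,"wx":0,"wy":0,"wz":0,"hand":10},{"dx":0,"dy":0,"dz":-3.4,"wx":0,"wy":0,"wz":0,"hand":10},{"dx":0,"dy":0,"dz":-3.6,"wx":0,"wy":0,"wz":0,"hand":10},{"dx":0,"dy":0,"dz":-3.6,"wx":0,"wy":0,"wz":0,"hand":10}]}}

```text
clock: 30.05
eef_pos: [0.5061, -0.4192, 0.2134]
tool_rot: [0.035, 0.999, -0.003, 0.001]
ft_force: [-0.6, 0.1, -2.9]
grip_width: 0.0229
grasp_force: 60.2
```

```bash
python3 - <<'E'
from h import *
o=bot.get_obs();print(o['clock'],o['eef_pos'])
# pin tops, mallet head offset: contact point 35 mm ahead of grip along -tool x
pa=np.array([.6345,.2900]);pb=np.array([.4154,.1806])
for n,p in(('b',pb),('a',pa)):
    th=np.degrees(np.arctan2(p[1],p[0])); u=p/np.linalg.norm(p); g=p-u*.036
    print(n,th,g); go([*g,.2],th+180)
C=cal('wrist',o);save('wrist','w10.png');outl('wrist','mallet',.2,C,1)
E
```

```text
30.05 [ 0.50605783 -0.4192389   0.21338885]
b 23.49755696519864 [0.38238523 0.16624644]
go [np.float64(0.3823852252707165), np.float64(0.16624644122265625), 0.2] 203.49755696519864 d [ 3.286 11.51   0.197] w [-0.068  0.019 -5.5  ] rows>= 12.0
a 24.5629030811446 [0.6017578  0.27503509]
go [np.float64(0.6017578039794377), np.float64(0.27503508771321816), 0.2] 204.5629030811446 d [-0.939 13.986  0.196] w [-0.068  0.018 -5.713] rows>= 15.0
mallet 0.79 [274. 200.  85. 400.] rect c [ 0.486 -0.42 ] size [0.04  0.188] long dir deg 177.8 mean [ 0.469 -0.416]
```

View pics/w10.png

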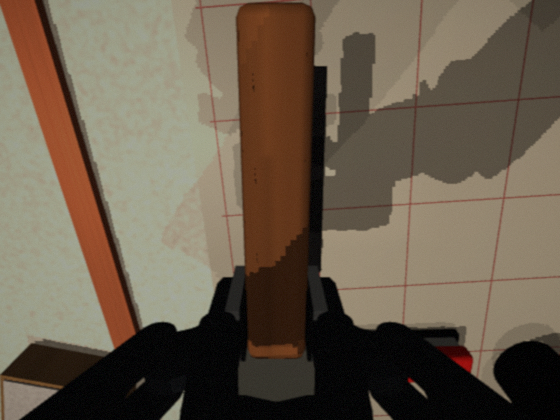

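The mallet is gripped and hangs level: the handle runs straight up the picture from (276,350) to its end at row 5–20. Moving over pin_b.

Call:
{"method": "drive_tool", "body": {"rows": [{"dx":0.1,"dy":0.4,"dz":0,"wx":0,"wy":0,"wz":-0.2,"hand":10},{"dx":0.3,"dy":1.1,"dz":0,"wx":0,"wy":0,"wz":-0.5,"hand":10},{"dx":0.54,"dy":1.9,"dz":0,"wx":0,"wy":0,"wz":-0.9,"hand":10},{"dx":0.77,"dy":2.7,"dz":0,"wx":0,"wy":0,"wz":-1.3,"hand":10},{"dx":1.0,"dy":3.5,"dz":0,"wx":0,"wy":0,"wz":-1.7,"hand":10},{"dx":1.23,"dy":4.3,"dz":0,"wx":0,"wy":0,"wz":-2.1,"hand":10},{"dx":1.46,"dy":5.1,"dz":0,"wx":0,"wy":0,"wz":-2.5,"hand":10},{"dx":1.7,"dy":5.9,"dz":0,"wx":0,"wy":0,"wz":-2.9,"hand":10},{"dx":1.9,"dy":6.7,"dz":0,"wx":0,"wy":0,"wz":-3.3,"hand":10},{"dx":2.15,"dy":7.5,"dz":0,"wx":0,"wy":0,"wz":-3.7,"hand":10},{"dx":2.4,"dy":8.3,"dz":0,"wx":0,"wy":0,"wz":-4.1,"hand":10},{"dx":2.6,"dy":9.1,"dz":0,"wx":0,"wy":0,"wz":-4.5,"hand":10},{"dx":2.83,"dy":9.9,"dz":0,"wx":0,"wy":0,"wz":-4.9,"hand":10},{"dx":3.05,"dy":10.7,"dz":0.1,"wx":0,"wy":0,"wz":-5.2,"hand":10},{"dx":3.2,"dy":11.3,"dz":0.2,"wx":0,"wy":0,"wz":-5.4,"hand":10},{"dx":3.29,"dy":11.51,"dz":0.2,"wx":0,"wy":0,"wz":-5.5,"hand":10},{"dx":3.29,"dy":11.51,"dz":0.2,"wx":0,"wy":0,"wz":-5.5,"hand":10},{"dx":3.29,"dy":11.51,"dz":0.2,"wx":0,"wy":0,"wz":-5.5,"hand":10},{"dx":3.29,"dy":11.51,"dz":0.2,"wx":0,"wy":0,"wz":-5.5,"hand":10}]}}

```text
clock: 32.05
eef_pos: [0.3813, 0.1659, 0.1995]
tool_rot: [-0.203, 0.979, -0.002, -0.001]
ft_force: [-0.8, 0.3, -3.7]
grip_width: 0.0233
grasp_force: 60.2
```

```bash
python3 - <<'E'
from h import *
o=bot.get_obs();print(o['clock'],o['eef_pos'])
for z in(.15,.138,.12):go([.3824,.1662,z],203.5)
E
```

```text
32.05 [0.38133047 0.16589655 0.19953079]
go [0.3824, 0.1662, 0.15] 203.5 d [-0.025  0.     0.991] w [-0.034 -0.029 -0.018] rows>= 1.0
go [0.3824, 0.1662, 0.138] 203.5 d [-2.500e-02  1.000e-03  1.231e+00] w [-0.034 -0.029 -0.018] rows>= 2.0
go [0.3824, 0.1662, 0.12] 203.5 d [-0.026  0.002  1.591] w [-0.034 -0.029 -0.018] rows>= 2.0
```

Lowering onto the pin, then pressing.

Call:
{"method": "drive_tool", "body": {"rows": [{"dx":-0.02,"dy":0,"dz":0.5,"wx":0,"wy":0,"wz":0,"hand":10},{"dx":-0.02,"dy":0,"dz":0.9,"wx":0,"wy":0,"wz":0,"hand":10},{"dx":-0.02,"dy":0,"dz":1.05,"wx":0,"wy":0,"wz":0,"hand":10},{"dx":-0.02,"dy":0,"dz":1.15,"wx":0,"wy":0,"wz":0,"hand":10},{"dx":-0.02,"dy":0,"dz":1.23,"wx":0,"wy":0,"wz":0,"hand":10},{"dx":-0.02,"dy":0,"dz":1.29,"wx":0,"wy":0,"wz":0,"hand":10},{"dx":-0.02,"dy":0,"dz":1.35,"wx":0,"wy":0,"wz":0,"hand":10},{"dx":-0.02,"dy":0,"dz":1.35,"wx":0,"wy":0,"wz":0,"hand":10}]}}

```text
clock: 32.85
eef_pos: [0.383, 0.1672, 0.133]
tool_rot: [-0.204, 0.979, -0.002, 0.001]
ft_force: [-0.6, -2.0, -0.3]
grip_width: 0.023
grasp_force: 60.8
```

Call:
{"method": "drive_tool", "body": {"rows": [{"dx":0,"dy":0,"dz":0.06,"wx":0,"wy":0,"wz":0,"hand":10},{"dx":0,"dy":0,"dz":0.12,"wx":0,"wy":0,"wz":0,"hand":10},{"dx":0,"dy":0,"dz":0.18,"wx":0,"wy":0,"wz":0,"hand":10},{"dx":0,"dy":0,"dz":0.22,"wx":0,"wy":0,"wz":0,"hand":10},{"dx":0,"dy":0,"dz":0.22,"wx":0,"wy":0,"wz":0,"hand":10}]}}

```text
clock: 33.35
eef_pos: [0.383, 0.1675, 0.1231]
tool_rot: [-0.204, 0.979, -0.001, 0.001]
ft_force: [-3.9, -4.5, 15.7]
grip_width: 0.0232
grasp_force: 62.8
```

Call:
{"method": "drive_tool", "body": {"rows": [{"dx":0,"dy":0,"dz":0.03,"wx":0,"wy":0,"wz":0,"hand":10},{"dx":0,"dy":0,"dz":0.03,"wx":0,"wy":0,"wz":0,"hand":10}]}}

```text
clock: 33.55
eef_pos: [0.383, 0.1674, 0.1229]
tool_rot: [-0.204, 0.979, -0.001, 0.001]
ft_force: [-9.4, -7.2, 26.8]
grip_width: 0.0233
grasp_force: 64.4
```

Pin_b is solidly stopped: 27 N and no further travel. Next I'll rise and move to pin_a.

Call:
{"method": "drive_tool", "body": {"rows": [{"dx":0,"dy":0,"dz":-0.2,"wx":0,"wy":0,"wz":0,"hand":10},{"dx":0,"dy":0,"dz":-0.7,"wx":0,"wy":0,"wz":0,"hand":10},{"dx":0,"dy":0,"dz":-1.4,"wx":0,"wy":0,"wz":0,"hand":10},{"dx":0,"dy":0,"dz":-1.8,"wx":0,"wy":0,"wz":0,"hand":10},{"dx":0,"dy":0,"dz":-1.8,"wx":0,"wy":0,"wz":0,"hand":10},{"dx":0,"dy":0,"dz":-1.8,"wx":0,"wy":0,"wz":0,"hand":10}]}}

```text
clock: 34.15
eef_pos: [0.382, 0.1677, 0.2089]
tool_rot: [-0.204, 0.979, -0.001, -0.001]
ft_force: [-0.5, 0.1, -4.2]
grip_width: 0.0231
grasp_force: 60.3
```

```bash
python3 - <<'E'
from h import *
o=bot.get_obs();print(o['clock'],o['eef_pos'])
go([.6018,.275,.2],204.5)
save('wrist','w11.png')
im=save('top','top6.png');outl('top','pin_a_top',.095,None,3);outl('top','lid',.087,None,1)
E
```

```text
34.15 [0.3819854  0.16773166 0.20890344]
go [0.6018, 0.275, 0.2] 204.5 d [-4.888  0.212  0.167] w [-0.02  -0.025 -0.193] rows>= 5.0
pin_a_top 0.43 [105. 191.  17.   8.] rect c [0.638 0.292] size [0.025 0.023] long dir deg 89.4 mean [0.638 0.292]
lid 0.96 [132. 244. 111. 140.] rect c [0.529 0.236] size [0.283 0.123] long dir deg 26.9 mean [0.542 0.237]
```

Call:
{"method": "drive_tool", "body": {"rows": [{"dx":-0.4,"dy":0.02,"dz":0,"wx":0,"wy":0,"wz":0,"hand":10},{"dx":-1.1,"dy":0.05,"dz":0,"wx":0,"wy":0,"wz":-0.05,"hand":10},{"dx":-1.9,"dy":0.08,"dz":0,"wx":0,"wy":0,"wz":-0.1,"hand":10},{"dx":-2.7,"dy":0.12,"dz":0,"wx":0,"wy":0,"wz":-0.15,"hand":10},{"dx":-3.5,"dy":0.15,"dz":0,"wx":0,"wy":0,"wz":-0.19,"hand":10},{"dx":-4.3,"dy":0.19,"dz":0.1,"wx":0,"wy":0,"wz":-0.19,"hand":10},{"dx":-4.75,"dy":0.21,"dz":0.17,"wx":0,"wy":0,"wz":-0.19,"hand":10},{"dx":-4.89,"dy":0.21,"dz":0.17,"wx":0,"wy":0,"wz":-0.19,"hand":10},{"dx":-4.89,"dy":0.21,"dz":0.17,"wx":0,"wy":0,"wz":-0.19,"hand":10},{"dx":-4.89,"dy":0.21,"dz":0.17,"wx":0,"wy":0,"wz":-0.19,"hand":10}]}}

```text
clock: 35.35
eef_pos: [0.6013, 0.2741, 0.2005]
tool_rot: [-0.212, 0.977, -0.002, -0.002]
ft_force: [-0.1, -0.4, -2.4]
grip_width: 0.0231
grasp_force: 60.2
```

Call:
{"method": "drive_tool", "body": {"rows": [{"dx":0,"dy":0,"dz":0.5,"wx":0,"wy":0,"wz":0,"hand":10},{"dx":0,"dy":0,"dz":0.9,"wx":0,"wy":0,"wz":0,"hand":10},{"dx":0,"dy":0,"dz":1.05,"wx":0,"wy":0,"wz":0,"hand":10},{"dx":0,"dy":0,"dz":1.15,"wx":0,"wy":0,"wz":0,"hand":10},{"dx":0,"dy":0,"dz":1.23,"wx":0,"wy":0,"wz":0,"hand":10},{"dx":0,"dy":0,"dz":1.29,"wx":0,"wy":0,"wz":0,"hand":10},{"dx":0,"dy":0,"dz":1.35,"wx":0,"wy":0,"wz":0,"hand":10},{"dx":0,"dy":0,"dz":1.42,"wx":0,"wy":0,"wz":0,"hand":10},{"dx":0,"dy":0,"dz":1.42,"wx":0,"wy":0,"wz":0,"hand":10}]}}

```text
clock: 36.25
eef_pos: [0.6029, 0.2747, 0.1315]
tool_rot: [-0.212, 0.977, -0.001, 0.001]
ft_force: [-2.1, -0.8, 4.7]
grip_width: 0.023
grasp_force: 61.5
```

Call:
{"method": "drive_tool", "body": {"rows": [{"dx":0,"dy":0,"dz":0.06,"wx":0,"wy":0,"wz":0,"hand":10},{"dx":0,"dy":0,"dz":0.12,"wx":0,"wy":0,"wz":0,"hand":10},{"dx":0,"dy":0,"dz":0.17,"wx":0,"wy":0,"wz":0,"hand":10},{"dx":0,"dy":0,"dz":0.2,"wx":0,"wy":0,"wz":0,"hand":10},{"dx":0,"dy":0,"dz":0.2,"wx":0,"wy":0,"wz":0,"hand":10}]}}

```text
clock: 36.75
eef_pos: [0.6053, 0.2759, 0.1261]
tool_rot: [-0.212, 0.977, -0.0, 0.005]
ft_force: [-3.4, -0.9, 18.2]
grip_width: 0.0232
grasp_force: 63.9
```

Call:
{"method": "drive_tool", "body": {"rows": [{"dx":0,"dy":0,"dz":0.04,"wx":0,"wy":0,"wz":0,"hand":10},{"dx":0,"dy":0,"dz":0.06,"wx":0,"wy":0,"wz":0,"hand":10},{"dx":0,"dy":0,"dz":0.06,"wx":0,"wy":0,"wz":0,"hand":10},{"dx":0,"dy":0,"dz":0.06,"wx":0,"wy":0,"wz":0,"hand":10}]}}

```text
clock: 37.15
eef_pos: [0.6054, 0.2761, 0.1259]
tool_rot: [-0.212, 0.977, 0.0, 0.006]
ft_force: [-7.2, -2.5, 28.2]
grip_width: 0.023
grasp_force: 65.6
```

Call:
{"method": "drive_tool", "body": {"rows": [{"dx":0,"dy":0,"dz":-0.2,"wx":0,"wy":0,"wz":0,"hand":10},{"dx":0,"dy":0,"dz":-0.7,"wx":0,"wy":0,"wz":0,"hand":10},{"dx":0,"dy":0,"dz":-1.4,"wx":0,"wy":0,"wz":0,"hand":10},{"dx":2,"dy":0,"dz":-2.2,"wx":0,"wy":0,"wz":0,"hand":10},{"dx":2,"dy":0,"dz":-2.2,"wx":0,"wy":0,"wz":0,"hand":10},{"dx":2,"dy":0,"dz":-2.2,"wx":0,"wy":0,"wz":0,"hand":10},{"dx":2,"dy":0,"dz":-2.2,"wx":0,"wy":0,"wz":0,"hand":10}]}}

```text
clock: 37.85
eef_pos: [0.511, 0.2332, 0.228]
tool_rot: [-0.212, 0.977, -0.001, 0.001]
ft_force: [-0.0, 0.3, -3.1]
grip_width: 0.0232
grasp_force: 61.1
```

```bash
python3 - <<'E'
from h import *
o=bot.get_obs();print(o['clock'],o['eef_pos'])
go([.506,-.419,.213],176.1)
save('wrist','w12.png');save('scene','sc2.png');save('top','top7.png')
for c in('top','scene'):
  C=cal(c)
  for d in bot.outline_of(c,'pin_a_top')[:3]: print(c,d['score'],d['extent'])
  for z in(.093,.111): print(c,z,np.round(w2pix(C,[[.6346,.29,z],[.4154,.1806,z]])))
a=cv2.imread('pics/sc2.png');b=cv2.imread('pics/top7.png')
cv2.imwrite('pics/m12.png',cv2.vconcat([cv2.resize(a[80:180,230:410],(720,400)),cv2.resize(b[165:325,70:200][:50],(520,200)).copy() if 0 else cv2.resize(b[170:320,60:276],(720,200*0+200))]))
E
```

```text
37.85 [0.51095792 0.23315963 0.22804648]
go [0.506, -0.419, 0.213] 176.1 d [  5.492 -11.83    0.326] w [-0.026  0.013  5.673] rows>= 14.0
top 0.34 [167.7, 250.0, 48.0, 112.6]
top 0.093 [[107. 192.]
 [158. 302.]]
top 0.111 [[104. 190.]
 [155. 303.]]
scene 0.49 [306.4, 75.7, 88.1, 44.2]
scene 0.29 [314.4, 146.6, 107.9, 19.4]
scene 0.093 [[367. 116.]
 [267. 115.]]
scene 0.111 [[368. 111.]
 [267. 110.]]
```

View pics/m12.png

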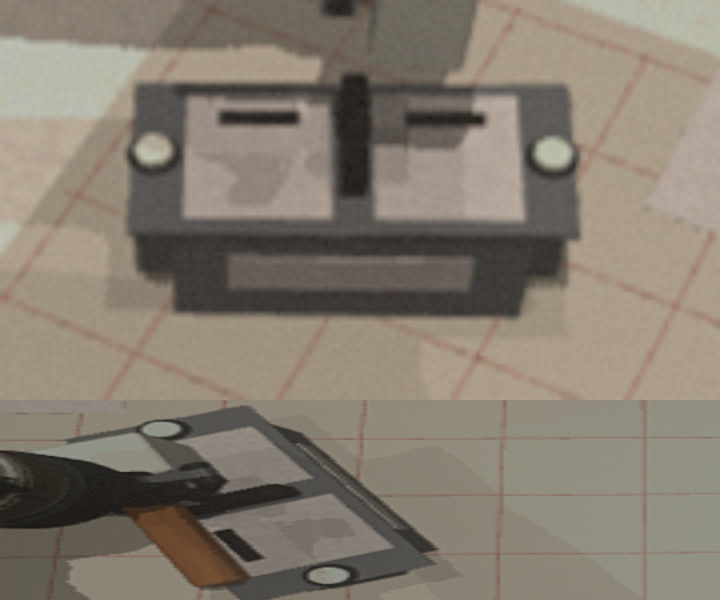

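Both pin heads sit level and low, at crop (153,151) and (553,154). That is scene rows of about 118 each, against 115–116 predicted for home and 110–111 for raised. Now I'll return the mallet.

Call:
{"method": "drive_tool", "body": {"rows": [{"dx":0.2,"dy":-0.4,"dz":0,"wx":0,"wy":0,"wz":0.2,"hand":10},{"dx":0.5,"dy":-1.1,"dz":0,"wx":0,"wy":0,"wz":0.5,"hand":10},{"dx":0.88,"dy":-1.9,"dz":0,"wx":0,"wy":0,"wz":0.9,"hand":10},{"dx":1.25,"dy":-2.7,"dz":0,"wx":0,"wy":0,"wz":1.3,"hand":10},{"dx":1.62,"dy":-3.5,"dz":0,"wx":0,"wy":0,"wz":1.7,"hand":10},{"dx":2.0,"dy":-4.3,"dz":0,"wx":0,"wy":0,"wz":2.1,"hand":10},{"dx":2.37,"dy":-5.1,"dz":0,"wx":0,"wy":0,"wz":2.5,"hand":10},{"dx":2.74,"dy":-5.9,"dz":0,"wx":0,"wy":0,"wz":2.9,"hand":10},{"dx":3.1,"dy":-6.7,"dz":0,"wx":0,"wy":0,"wz":3.3,"hand":10},{"dx":3.48,"dy":-7.5,"dz":0,"wx":0,"wy":0,"wz":3.7,"hand":10},{"dx":3.85,"dy":-8.3,"dz":0,"wx":0,"wy":0,"wz":4.1,"hand":10},{"dx":4.22,"dy":-9.1,"dz":0,"wx":0,"wy":0,"wz":4.5,"hand":10},{"dx":4.6,"dy":-9.9,"dz":0.1,"wx":0,"wy":0,"wz":4.9,"hand":10},{"dx":5.0,"dy":-10.7,"dz":0.2,"wx":0,"wy":0,"wz":5.3,"hand":10},{"dx":5.3,"dy":-11.4,"dz":0.33,"wx":0,"wy":0,"wz":5.5,"hand":10},{"dx":5.49,"dy":-11.83,"dz":0.33,"wx":0,"wy":0,"wz":5.67,"hand":10},{"dx":5.49,"dy":-11.83,"dz":0.33,"wx":0,"wy":0,"wz":5.67,"hand":10},{"dx":5.49,"dy":-11.83,"dz":0.33,"wx":0,"wy":0,"wz":5.67,"hand":10},{"dx":5.49,"dy":-11.83,"dz":0.33,"wx":0,"wy":0,"wz":5.67,"hand":10}]}}

```text
clock: 40.0
eef_pos: [0.5067, -0.418, 0.212]
tool_rot: [0.033, 0.999, -0.001, -0.0]
ft_force: [-0.1, 0.3, -2.9]
grip_width: 0.0232
grasp_force: 61.0
```

```bash
python3 - <<'E'
from h import *
o=bot.get_obs();print(o['clock'],o['eef_pos'])
go([.5065,-.417,.037],176.1)
E
```

```text
40.0 [ 0.50673643 -0.41799941  0.21196609]
go [0.5065, -0.417, 0.037] 176.1 d [3.000e-03 2.600e-02 3.499e+00] w [-0.02  -0.009  0.014] rows>= 4.0
```

Call:
{"method": "drive_tool", "body": {"rows": [{"dx":0,"dy":0.03,"dz":0.8,"wx":0,"wy":0,"wz":0,"hand":10},{"dx":0,"dy":0.03,"dz":1.7,"wx":0,"wy":0,"wz":0,"hand":10},{"dx":0,"dy":0.03,"dz":2.5,"wx":0,"wy":0,"wz":0,"hand":10},{"dx":0,"dy":0.03,"dz":3.1,"wx":0,"wy":0,"wz":0,"hand":10},{"dx":0,"dy":0.03,"dz":3.35,"wx":0,"wy":0,"wz":0,"hand":10},{"dx":0,"dy":0.03,"dz":3.48,"wx":0,"wy":0,"wz":0,"hand":10},{"dx":0,"dy":0.03,"dz":3.5,"wx":0,"wy":0,"wz":0,"hand":10},{"dx":0,"dy":0.03,"dz":3.5,"wx":0,"wy":0,"wz":0,"hand":10}]}}

```text
clock: 40.8
eef_pos: [0.5081, -0.4183, 0.0398]
tool_rot: [0.033, 0.999, -0.003, 0.002]
ft_force: [0.1, 0.3, -3.2]
grip_width: 0.023
grasp_force: 61.0
```

Call:
{"method": "drive_tool", "body": {"rows": [{"dx":0,"dy":0,"dz":0.06,"wx":0,"wy":0,"wz":0,"hand":10},{"dx":0,"dy":0,"dz":0.1,"wx":0,"wy":0,"wz":0,"hand":10},{"dx":0,"dy":0,"dz":0.1,"wx":0,"wy":0,"wz":0,"hand":10}]}}

```text
clock: 41.1
eef_pos: [0.507, -0.4189, 0.0362]
tool_rot: [0.034, 0.999, -0.003, 0.001]
ft_force: [-6.5, 1.7, 9.4]
grip_width: 0.0232
grasp_force: 63.0
```

Contact. Releasing and rising.

Call:
{"method": "drive_tool", "body": {"rows": [{"dx":0,"dy":0,"dz":0,"wx":0,"wy":0,"wz":0,"hand":30},{"dx":0,"dy":0,"dz":0,"wx":0,"wy":0,"wz":0,"hand":50},{"dx":0,"dy":0,"dz":0,"wx":0,"wy":0,"wz":0,"hand":60},{"dx":0,"dy":0,"dz":0,"wx":0,"wy":0,"wz":0,"hand":60},{"dx":0,"dy":0,"dz":-0.6,"wx":0,"wy":0,"wz":0,"hand":60},{"dx":0,"dy":0,"dz":-1.5,"wx":0,"wy":0,"wz":0,"hand":60},{"dx":0,"dy":0,"dz":-2.4,"wx":0,"wy":0,"wz":0,"hand":70},{"dx":0,"dy":0,"dz":-3.3,"wx":0,"wy":0,"wz":0,"hand":85},{"dx":0.6,"dy":1,"dz":-4,"wx":0,"wy":0,"wz":0,"hand":85},{"dx":0.6,"dy":1,"dz":-4.5,"wx":0,"wy":0,"wz":0,"hand":85},{"dx":0.6,"dy":1,"dz":-4.5,"wx":0,"wy":0,"wz":0,"hand":85},{"dx":0.6,"dy":1,"dz":-4.5,"wx":0,"wy":0,"wz":0,"hand":85}]}}

```text
clock: 42.3
eef_pos: [0.4806, -0.3654, 0.2589]
tool_rot: [0.034, 0.999, -0.002, 0.001]
ft_force: [0.2, -0.8, 0.5]
grip_width: 0.0856
grasp_force: 0.0
```

```bash
python3 - <<'E'
from h import *
o=bot.get_obs();print(o['clock'],o['eef_pos'])
C=cal('wrist',o);save('wrist','w13.png');outl('wrist','mallet',.055,C,1);outl('wrist','pad',.004,C,1)
C=cal('scene');save('scene','sc3.png');outl('scene','lid',.087,C,1)
for z in (.093,): print(np.round(w2pix(C,[[.6346,.29,z],[.4154,.1806,z]])))
for d in bot.look_for('scene','pin_a_top')[:3]: print(d)
save('top','top9.png');C=cal('top');outl('top','lid',.087,C,1);outl('top','pin_a_top',.093,C,3)
for t,z in(('tape_dispenser',.05),('stapler',.04),('pen_pot',.1)): outl('top',t,z,C,1)
E
```

```text
42.3 [ 0.48064059 -0.36542713  0.25885979]
mallet 0.71 [226. 187.  77. 192.] rect c [ 0.493 -0.417] size [0.077 0.195] long dir deg 175.5 mean [ 0.51  -0.417]
pad 0.8 [233. 187.  80. 174.] rect c [ 0.506 -0.412] size [0.079 0.207] long dir deg 176.9 mean [ 0.474 -0.401]
lid 0.98 [316. 122. 114.  44.] rect c [0.527 0.233] size [0.273 0.128] long dir deg 27.9 mean [0.528 0.231]
[[367. 116.]
 [267. 115.]]
{'extent': [366.1, 117.8, 8.7, 7.8], 'score': 0.61}
lid 0.97 [132. 249. 108. 144.] rect c [0.526 0.234] size [0.277 0.124] long dir deg 26.9 mean [0.523 0.233]
pin_a_top 0.59 [109. 193.  11.  10.] rect c [0.636 0.288] size [0.023 0.022] long dir deg 3.2 mean [0.636 0.288]
tape_dispenser 0.86 [250. 137.  69.  49.] rect c [0.773 0.01 ] size [0.09 0.15] long dir deg 106.7 mean [0.769 0.01 ]
stapler 0.37 [133. 248. 104. 147.] rect c [0.53  0.249] size [0.29  0.129] long dir deg 26.3 mean [0.528 0.248]
pen_pot 0.94 [316. 135.  37.  53.] rect c [ 0.751 -0.133] size [0.08  0.114] long dir deg 178.8 mean [ 0.749 -0.131]
```

```bash
python3 -c "
from workcell import bot
print(bot.job_done())"
```

```text
the job is handed in; nothing more can be done
None
```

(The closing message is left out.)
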